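# Clear the chocolate jammed across the grater chute and feed it lengthwise

## Robot

A 7-joint arm with a two-finger parallel gripper is mounted at the origin on the work surface. World frame = base frame: x ahead of the robot, y to its left, z up, the work surface at z = 0. Lengths are in mm, angles in rad, forces in N, time in s.
With the tool pointing down it reaches from about 350 to 900 mm from the base axis. Payload 19.9 kg.
Tool frame: the origin (TCP) lies midway between the tips of the shut fingers; the grasp point (between the pads) lies 19 mm behind it; z points along the fingers, y is the direction in which the jaws open and shut (so a half turn about z gives the same grasp; the last joint's range is limited). The gripper opens to 85 mm and grips with 20 to 120 N. Pads are 22 mm wide; open, the fingers measure 114 mm over their backs; the gripper's body (76 mm by 85 mm) begins 54 mm behind the grasp point. The pads swing forward as they close: fully open they stand 13 mm farther back than shut.
Start: joints at [-1.317, 0.417, -0.01, 1.614, 0.005, 1.111, -0.053], TCP at [182.181, 597.836, 193.96] pointing down, gripper open.
Joint ranges: [-2.81, 2.81], [-0.39, 2.02], [-1.27, 1.25], [0.06, 2.57], [-1.19, 4.33], [0.19, 2], [-2.82, 2.82]. Speed limits (rad/s): [1.89, 1.89, 2.39, 2.39, 3.01, 3.01, 3.01].

## Interface

Orientations are given as a rotation vector (axis times angle).
In Python, from plant import arm gives the robot as it stands. The module is installed in compiled form; this text tells all that it offers.
- The arm moves only by the tool send_rows, never from a script. Its argument "motion" is a list of rows, each a list of 2 entries, a list of its own where there are three numbers: the shift along the tool's x, y, z in m, then the turn about the tool's z in rad. A call has 1 to 8 rows; each row is the pose to reach, as a shift and turn from the pose measured when the call began, along the tool's axes at that moment; what a row does not reach only later rows make up. A row lasts 1/8 s, in which the tool goes at most 62.5 mm and 10.7 degrees, less where a joint would pass 70% of its speed; a pose out of reach is approached as far as the arm can. A call with a gripper value outside its range is refused whole. "fingers" is the opening, from -1 (shut) to 1 (fully open), set as the call begins (left out, the last holds). The fingers move at their own pace and stop on an object; "squeeze" is the grip in N (left out, the last holds). Time passes only in rows, so rows that repeat a pose let the fingers close. It gives the time, the measured TCP pose, the force and the opening at its end, in the units of the state.
- arm.get_state(): the state, without advancing time (a new reading comes with each control period).
- arm.capture(name): name is "scene" or "top" or "wrist"; returns the picture (420x560x3 uint8, red, green, blue); there is no depth.
- arm.camera_info(name): a dict with "intrinsics" (3x3 intrinsics, pixels), "world_to_cam" (4x4, takes a point from world to camera coordinates). Camera axes: x right, y up, looking along -z (the intrinsics and any distortion apply to the point x, -y, -z); pixel columns grow to the right and rows downward; lengths in mm; the calibration is good to about 2 mm. A picture is of the moment at which its call begins: read the wrist's pose just before it. camera_info takes no time and is no camera call; for the wrist camera it gives the pose at the moment of the call.
- arm.sign_off(): hands the job in, once; it reports no verdict.
The state is a dict: "time_s": time; "qpos": joint angles; "joint_vel": joint speeds; "tau": joint torques, N m; "tcp_pos": TCP position; "eef_rot": TCP orientation; "wrist_force": force on the tool from outside, world axes, zero at the start; "wrist_torque": the same for the moment, N m; "grip_width": finger opening in mm.
Only numpy, scipy, OpenCV 4.12 (cv2) and the standard library are available. Lean on these libraries where they do the work, as an engineer would, in place of code of your own. Each camera call takes 0.05 s, during which the arm holds its last target.

## Task

The block of dark chocolate went into the drum grater's feed chute crosswise and is jammed in the throat under the guard lips: push it back up the chute until it is clear of the lips, then lift it out and set it down flat on the terracotta baking stone. The narrow part of the chute leaves no room for fingers beside the block, so let go, take it again by its two ends, lay it lengthwise and flat in the narrow part, all of it below the taper, and let go. Leave the other things on the board and worktop where they are.

Things in the scene. Friction and masses are not known exactly. Their poses are not given: they have to be found in the camera images.
- chute: Open-topped steel feed chute of a white drum grater; fixed, 76 mm wide bay above, 54 mm wide narrow part below. Origin on its floor, centre line, where narrow part meets taper; x points up the slope (0.26 rad), y across, z square off the floor. Upright side walls 37.5 mm tall, 3 mm thick. Taper x = 0 to 40 mm, inside width 54 to 76 mm. Support post and base stand under it.
- lips_mid (a point): Middle of the guard lips: on the centre line at chute x = 43.5 mm, at the height of the lips' underside, 34.5 mm above the floor; axes as the chute's. Both walls carry a lip turned inward 10 mm, 3 mm thick, from chute x = 12 to 75 mm. Between them the top is open: a slot 41 mm wide at x = 12 mm, 56 mm wide from x = 40 mm up. No lips elsewhere.
- narrow_mid (a point): Floor point in the middle of the free length of the narrow part, chute x = -62 mm; axes as the chute's. The narrow part is 54 mm wide inside and runs from chute x = -138 mm, at the grating drum, to x = 0; open above. The drum housing beyond its lower end stands up to 55 mm above the chute floor there; the motor lies beside it on the +y side, no higher.
- bay_mid (a point): Floor point in the feed bay, chute x = 105 mm; axes as the chute's. The bay is 76 mm wide inside, from chute x = 40 to 170 mm, open at its upper end; open above from x = 75 mm (end of the lips) on. The tops of its walls reach 225 mm above the worktop. A block crosswise with its centre here is 8 mm clear of the lips.
- choc_center (a point): Centre of the hard dark brown chocolate block: 66 mm long (its x), 44 mm wide (its y), 30 mm high (its z), about 110 g. At first it lies flat on the chute floor, crosswise (x across the chute), its centre near chute x = 49 mm, caught between the taper's walls, both ends under the lips. It does not slide down by itself: it stays where it is pushed.
- stone_top (a point): Centre of the top face of the terracotta baking stone: loose flat tile 140 x 140 x 14 mm on the pastry board (18 mm thick), top face 32 mm above the worktop; x and y along its sides, z up.
- trivet: Round cork trivet, 140 mm across, 10 mm thick, on the board; origin under its centre. Leave it.
- banneton: Oval cane proving basket, 230 x 160 mm, 80 mm tall, on the board; origin under its centre, x along its length. Leave it.
- scraper: Flat orange plastic bowl scraper, D-shaped, about 108 x 116 mm, 4 mm thick, on the board; origin at its underside. Leave it.
- pusher: Black plastic feed pusher of the grater lying on the board, 112 x 62 mm, 40 mm tall; origin at its underside, x along its length. Leave it.
- rollingpin: Beech rolling pin, 400 mm long, 48 mm thick, on the worktop; origin at its underside, x along it. Leave it.
- cocoa: Brown jar of cocoa, 80 mm across, 130 mm tall, on the board; origin under its centre. Leave it.
- brush: Pastry brush, 220 mm long, on the worktop; origin at its underside, x along it. Leave it.
Things that resemble listed ones, but are neither listed nor needed, are in the scene too. What is meant by the part that bears choc_center is not blue, and is the larger of those in its own colour.

How it is judged (in metres and radians):
On the way, in this order (a step that is already met when the one before it is completed fails the run):
1. the block has been pushed back up the chute, clear of the guard lips, still lying flat on the chute floor (x of choc_center in the frame of chute above 0.088 m and z of choc_center in the frame of chute between 0.01 and 0.021 m and y of choc_center in the frame of chute between -0.03 and 0.03 m), for 0.1 s.
2. the block lies flat on the terracotta stone, let go and at rest (x of choc_center in the frame of stone_top between -0.075 and 0.075 m and y of choc_center in the frame of stone_top between -0.075 and 0.075 m and z of choc_center in the frame of stone_top between 0.01 and 0.02 m and angle between the z axis of choc_center and the z axis of stone_top, either way round below 0.12 rad and linear speed of choc below 0.02 m/s and contact force between the fingers and choc below 0.1 N), for 0.2 s.
At the end, for the whole second after the job is handed in: The block lies lengthwise (within 0.15 rad) and flat on the floor of the narrow part of the chute, its centre 26 to 118 mm below the start of the taper and within 9 mm of the centre line, let go and at rest (x of choc_center in the frame of chute between -0.118 and -0.026 m and y of choc_center in the frame of chute between -0.009 and 0.009 m and z of choc_center in the frame of chute between 0.01 and 0.02 m and angle between the x axis of choc_center and the x axis of chute, either way round below 0.15 rad and angle between the z axis of choc_center and the z axis of chute, either way round below 0.12 rad and linear speed of choc below 0.02 m/s and contact force between the fingers and choc below 0.1 N); the robot touches nothing.
It fails at once if another thing on the board or worktop is shifted more than 30 mm (distance of any of trivet, banneton, scraper, pusher, rollingpin, cocoa, brush from where it was at the start of the episode above 0.03 m).
It also fails if it takes over 72 s, if anything falls off the work surface, if the arm or the gripper's body presses on something with over 40 N, if the wrist force passes 120 N, or if a joint passes its speed limit or range.

## Working session

There is one attempt and no reset: what is moved stays moved. The work goes in short steps, Python scripts to look and compute and a tool call to move; the robot and the scene stay as the last step left them, time stands still between calls to the robot, and variables do not carry over. Pictures are saved under pics/ and viewed, and the job is handed in when it is done.

Besides the shell and the picture viewer there is one more tool, called after "Emit:" in YAML: its name, and indented under it one key for each argument. send_rows: Moves the arm, as the interface text tells. Its arguments: {"type":"object","properties":{"motion":{"type":"array","items":{"type":"array"}},"fingers":{"type":"number"},"squeeze":{"type":"number"}},"required":["motion"]}

```bash
mkdir -p pics; python3 - <<'E'
from plant import arm
import cv2,json
print(arm.get_state())
for n in ["scene","top","wrist"]:
    i=arm.camera_info(n); print(n,i)
    cv2.imwrite(f"pics/{n}0.png",arm.capture(n)[:,:,::-1])
E
```

```text
{'time_s': 0.0, 'qpos': array([-1.3165068 ,  0.41796138, -0.01032692,  1.61422205,  0.00470286,
        1.11065647, -0.05302623]), 'joint_vel': array([ 6.34241102e-04,  1.54588651e-03, -8.34062333e-04, -6.91073340e-05,
        5.85240985e-04, -2.15485950e-03, -3.33263011e-05]), 'tau': array([ 9.05723628e-04, -8.64450788e+01,  6.79248199e-01, -4.34889543e+01,
        1.91567437e-02,  7.50509935e-03,  3.93328207e-05]), 'tcp_pos': array([182.06726872, 597.46988901, 193.34791112]), 'eef_rot': array([-4.62910570e-01, -3.10720273e+00,  1.91544912e-03]), 'wrist_force': array([-1.06165577,  0.18622133, -0.53263876]), 'wrist_torque': array([-0.00190768,  0.00033757,  0.05402168]), 'grip_width': 85.0220792835896}
scene {'intrinsics': array([[546.94736459,   0.        , 269.6883095 ],
       [  0.        , 546.94736459, 211.82952598],
       [  0.        ,   0.        ,   1.        ]]), 'world_to_cam': array([[ 7.43947797e-01,  6.68188890e-01, -8.07980722e-03,
        -4.01042664e+02],
       [-5.33728785e-01,  6.01431264e-01,  5.94486349e-01,
         1.59196453e+02],
       [ 4.02088622e-01, 
[... 512 characters left out ...]
  [-1.90894946e-01, -1.53237805e-02,  9.81490857e-01,
        -1.76305626e+03],
       [ 0.00000000e+00,  0.00000000e+00,  0.00000000e+00,
         1.00000000e+00]])}
wrist {'intrinsics': array([[293.08208217,   0.        , 277.15084154],
       [  0.        , 293.08208217, 211.02815645],
       [  0.        ,   0.        ,   1.        ]]), 'world_to_cam': array([[ 2.91105414e-01,  9.56690245e-01, -1.18859789e-03,
        -6.24768102e+02],
       [-9.20465230e-01,  2.79743644e-01, -2.72923532e-01,
         3.54321497e+01],
       [-2.60770778e-01,  8.05435806e-02,  9.62034996e-01,
        -3.77899649e+02],
       [ 0.00000000e+00,  0.00000000e+00,  0.00000000e+00,
         1.00000000e+00]])}
```

View pics/scene0.png

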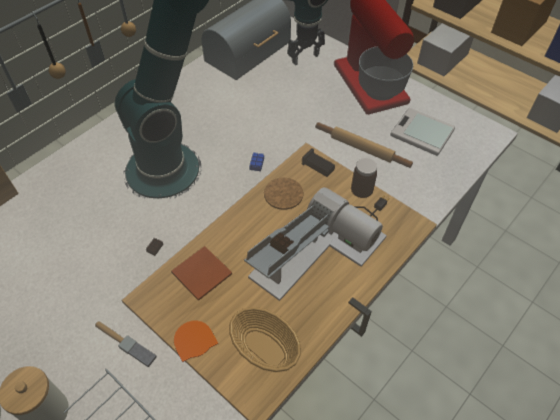

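View pics/top0.png

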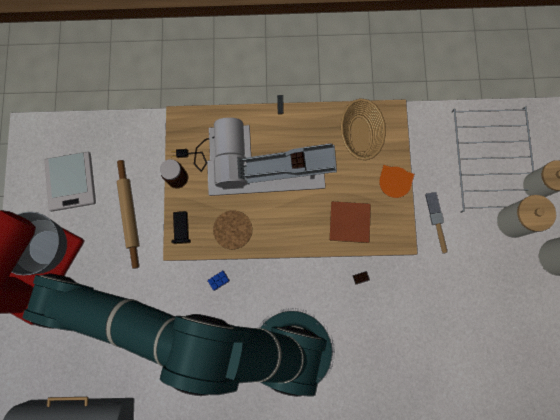

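View pics/wrist0.png

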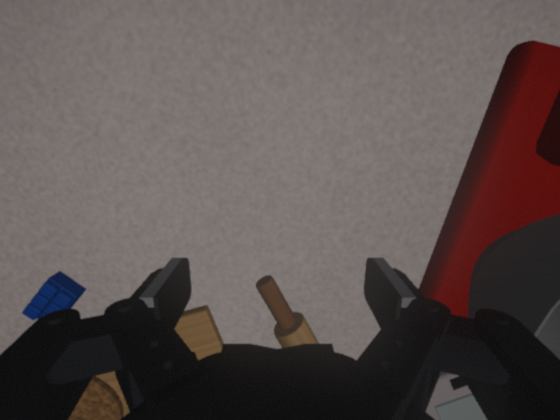

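Candidates: a dark brown block in the chute (top 298,160), a small dark brown block on the worktop (361,278), and a blue block (218,280). The one in the chute fits: it's brown and the larger of the two browns. Next, close crops.

```bash
python3 - <<'E'
import cv2
t=cv2.imread("pics/top0.png"); s=cv2.imread("pics/scene0.png")
cv2.imwrite("pics/topc.png",cv2.resize(t[130:205,205:345],None,fx=5.7,fy=5.7,interpolation=cv2.INTER_CUBIC))
cv2.imwrite("pics/scc.png",cv2.resize(s[180:300,235:390],None,fx=5,fy=5,interpolation=cv2.INTER_CUBIC))
cv2.imwrite("pics/stc.png",cv2.resize(t[190:300,310:430],None,fx=5,fy=5,interpolation=cv2.INTER_CUBIC))
E
```

```text
(no output)
```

View pics/topc.png

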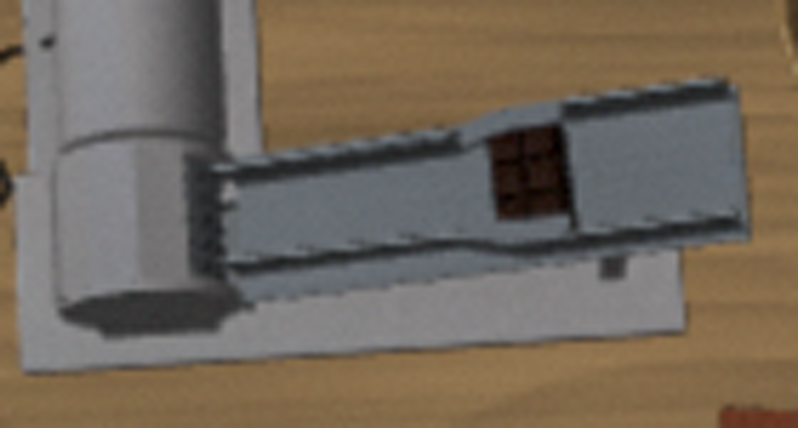

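View pics/scc.png

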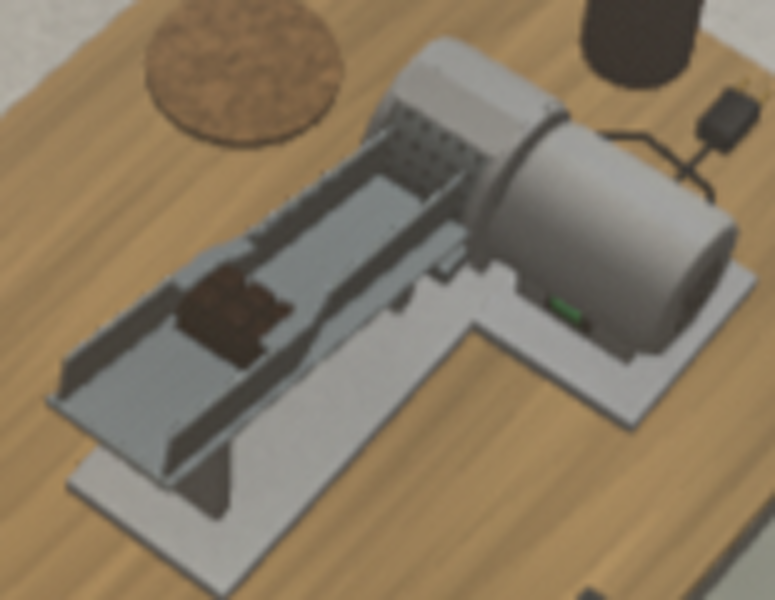

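View pics/stc.png

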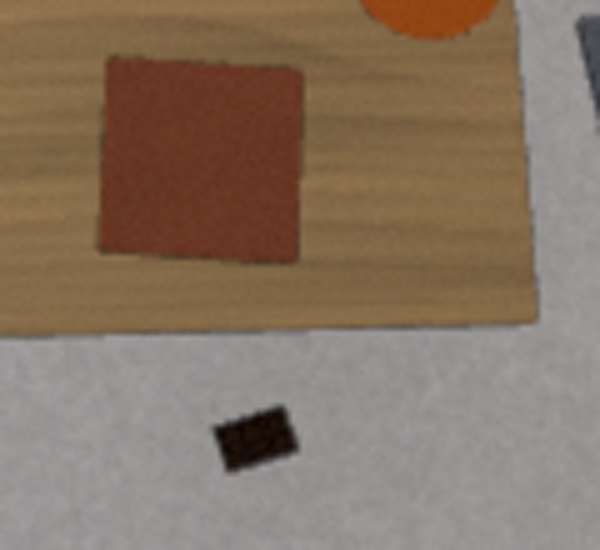

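```bash
cat > h.py <<'E'
import numpy as np, cv2
from plant import arm
from scipy.spatial.transform import Rotation as R
from scipy.optimize import least_squares
def proj(i,P):
    P=np.atleast_2d(P); M=i["world_to_cam"]; c=P@M[:3,:3].T+M[:3,3]
    c=c*[1,-1,-1]; q=c@i["intrinsics"].T; return q[:,:2]/q[:,2:]
def ray(i,uv,z):
    M=i["world_to_cam"];K=i["intrinsics"]
    d=np.linalg.inv(K)@[uv[0],uv[1],1]; d=d*[1,-1,-1]; d=M[:3,:3].T@d
    o=-M[:3,:3].T@M[:3,3]; return o+d*(z-o[2])/d[2]
def chR(yaw): # yaw = heading of chute x in world
    return (R.from_euler('z',yaw)*R.from_euler('y',-0.26)).as_matrix()
def ch2w(p,P): return np.atleast_2d(P)@chR(p[3]).T+p[:3]
E
python3 - <<'E'
from h import *
T=arm.camera_info("top");S=arm.camera_info("scene")
sc=lambda u,v:(u/5+235,v/5+180)
tc=lambda u,v:(u/5.7+205,v/5.7+130)
obs=[(S,(170,-41,-1),sc(50,402)),(S,(170,41,-1),sc(165,482)),(S,(170,-39.5,37.5),sc(65,358)),(S,(170,39.5,37.5),sc(168,430)),
(T,(170,41,37.5),tc(727,78)),(T,(170,-41,-1),tc(747,240)),(T,(75,41,37.5),tc(562,95)),(T,(-138,27,0),tc(232,182))]
def f(p): return np.concatenate([(proj(c,ch2w(p,P))[0]-o) for c,P,o in obs])
r=least_squares(f,[600,50,145,-1.5]); print(r.x); print(f(r.x).reshape(-1,2).round(1))
p=r.x
for u,v in [(107,57),(302,70),(298,264),(99,252)]: print(ray(T,(u/5+310,v/5+190),32).round(1))
print("choc", ray(T,tc(532,170),p[2]+49*.257+30).round(1), ch2w(p,(49,0,30)).round(1))
M=arm.camera_info("wrist")["world_to_cam"]; st=arm.get_state(); c=-M[:3,:3].T@M[:3,3]
Rt=R.from_rotvec(st["eef_rot"]).as_matrix(); print("tool axes",Rt.round(2),"cam in tool",Rt.T@(c-st["tcp_pos"]), Rt.T@M[:3,:3].T)
E
```

```text
[624.03370513   7.09444308 141.38471001  -1.54215066]
[[ 0.1 -0.1]
 [-1.4 -0.2]
 [-0.8 -0.1]
 [-0.2  0.8]
 [-1.2 -0.3]
 [-0.9 -1.7]
 [-0.5  0.5]
 [ 0.5 -0.1]]
[ 513.5 -155.9   32. ]
[ 500.4 -293.9   32. ]
[ 362.1 -283.2   32. ]
[ 374.  -144.3   32. ]
choc [627.4 -38.  184. ] [[625.2 -32.5 183. ]]
tool axes [[-0.96  0.29 -0.  ]
 [ 0.29  0.96 -0.  ]
 [-0.   -0.   -1.  ]] cam in tool [  69.27302889    0.33167858 -179.0236768 ] [[ 3.26161276e-04  9.62049468e-01  2.72874907e-01]
 [ 9.99999935e-01 -3.55961595e-04  5.97028447e-05]
 [ 1.54570077e-04  2.72874870e-01 -9.62049521e-01]]
```

```bash
cat >> h.py <<'E'
def go(pos,yaw=None):
    "shift/turn from current pose to TCP pos, tool-y heading yaw"
    s=arm.get_state(); Rt=R.from_rotvec(s["eef_rot"]).as_matrix()
    d=Rt.T@(np.array(pos)-s["tcp_pos"])/1000
    h=np.arctan2(Rt[1,1],Rt[0,1]); t=0 if yaw is None else -((yaw-h+np.pi/2)%np.pi-np.pi/2)
    print("t",round(s["time_s"],2),"tcp",s["tcp_pos"].round(1),"yaw",round(h,3),"F",s["wrist_force"].round(1),"w",round(s["grip_width"],1),"q",s["qpos"].round(2))
    print("shift",d.round(4),"turn",round(t,3))
E
python3 - <<'E'
from h import *
go([182,598,360]); go([600,-30,320],-1.542+np.pi)
E
```

```text
t 0.15 tcp [182.1 597.6 193.5] yaw 1.275 F [ 0.4 -0.3 -0.1] w 85.6 q [-1.32  0.42 -0.01  1.61  0.    1.11 -0.05]
shift [ 0.0002  0.0002 -0.1665] turn 0
t 0.15 tcp [182.1 597.6 193.5] yaw 1.275 F [ 0.4 -0.3 -0.1] w 85.6 q [-1.32  0.42 -0.01  1.61  0.    1.11 -0.05]
shift [-0.5827 -0.4787 -0.126 ] turn -0.325
```

Emit:
send_rows:
  motion:
    - [[0, 0, -0.06], 0]
    - [[-0.02, -0.016, -0.126], 0]
    - [[-0.068, -0.056, -0.126], -0.1]
    - [[-0.116, -0.096, -0.126], -0.2]
    - [[-0.164, -0.136, -0.126], -0.325]
    - [[-0.212, -0.176, -0.126], -0.325]
    - [[-0.26, -0.216, -0.126], -0.325]
    - [[-0.3, -0.25, -0.126], -0.325]
  fingers: -1

```text
time_s: 1.15
tcp_pos: [397.1, 268.9, 319.8]
eef_rot: [0.045, -3.141, 0.001]
wrist_force: [1.4, 1.4, 0.8]
grip_width: 0.0
```

```bash
python3 - <<'E'
from h import *
go([600,-30,320],-1.542+np.pi)
E
```

```text
t 1.15 tcp [397.1 268.9 319.8] yaw 1.599 F [1.4 1.4 0.8] w 0.0 q [-0.86  0.05  0.21  1.79 -0.01  1.3   0.95]
shift [-0.1943 -0.3046  0.    ] turn -0.0
```

Emit:
send_rows:
  motion:
    - [[-0.032, -0.05, 0], 0]
    - [[-0.064, -0.1, 0], 0]
    - [[-0.096, -0.15, 0], 0]
    - [[-0.128, -0.2, 0], 0]
    - [[-0.16, -0.25, 0], 0]
    - [[-0.194, -0.305, 0], 0]
    - [[-0.194, -0.305, 0], 0]
    - [[-0.194, -0.305, 0], 0]

```text
time_s: 2.15
tcp_pos: [599.5, -30.2, 319.6]
eef_rot: [0.044, -3.14, 0.001]
wrist_force: [0.2, -0.4, 0.5]
grip_width: 0.2
```

```bash
python3 - <<'E'
from h import *
go([600,-30,320],-1.542+np.pi)
i=arm.camera_info("wrist"); np.savez("w1.npz",**i)
cv2.imwrite("pics/w1.png",arm.capture("wrist")[:,:,::-1])
w=cv2.imread("pics/w1.png"); p=[624,7.1,141.4,-1.542]
print(proj(i,ch2w(p,[(170,41,37.5),(170,-41,37.5),(75,29,37.5),(75,-29,37.5),(0,27,0),(0,-27,0)])).round())
E
```

```text
t 2.15 tcp [599.5 -30.2 319.6] yaw 1.599 F [ 0.2 -0.4  0.5] w 0.2 q [-0.39  0.31  0.5   1.52 -0.15  1.35  1.73]
shift [-0.0005  0.0001 -0.0004] turn -0.001
[[163. 264.]
 [154. 186.]
 [253. 244.]
 [252. 193.]
 [305. 226.]
 [307. 185.]]
```

View pics/w1.png

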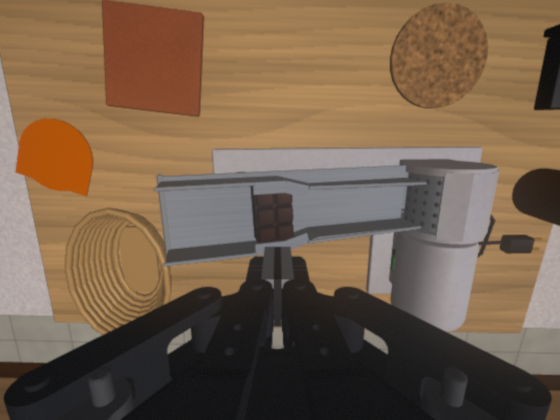

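```bash
python3 - <<'E'
import cv2
w=cv2.imread("pics/w1.png")
cv2.imwrite("pics/w1c.png",cv2.resize(w[155:275,150:310],None,fx=5,fy=5,interpolation=cv2.INTER_CUBIC))
cv2.imwrite("pics/w1d.png",cv2.resize(w[145:265,285:445],None,fx=5,fy=5,interpolation=cv2.INTER_CUBIC))
E
```

```text
(no output)
```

View pics/w1c.png

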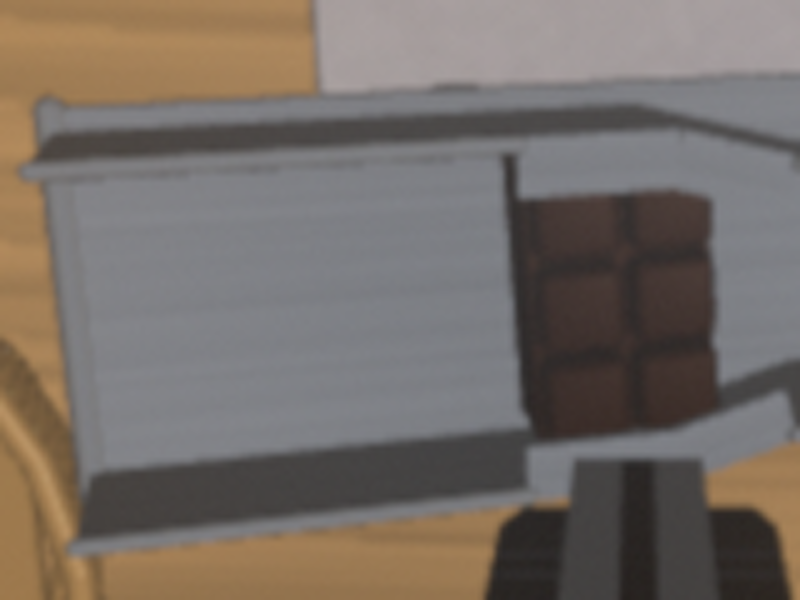

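View pics/w1d.png

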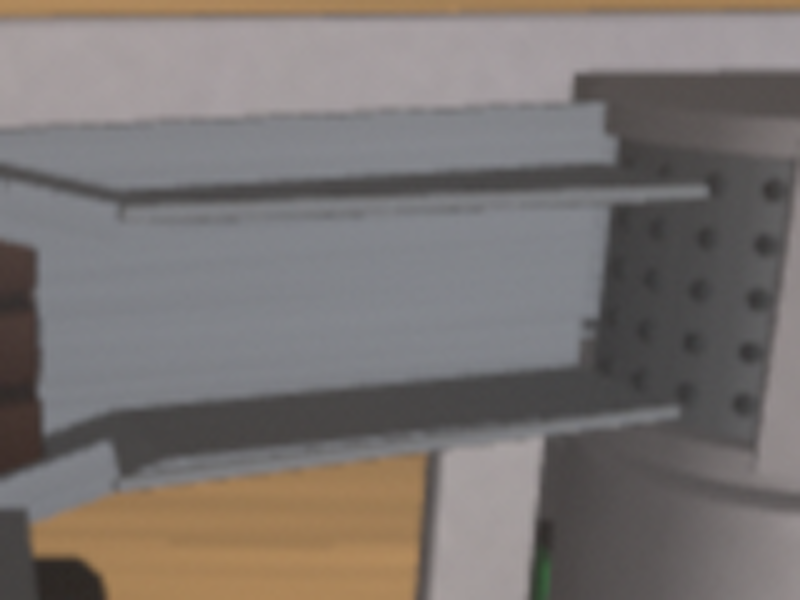

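```bash
python3 - <<'E'
from h import *
i=dict(np.load("w1.npz"));T=arm.camera_info("top");S=arm.camera_info("scene")
c=lambda u,v:(u/5+150,v/5+155); d=lambda u,v:(u/5+285,v/5+145)
sc=lambda u,v:(u/5+235,v/5+180); tc=lambda u,v:(u/5.7+205,v/5.7+130)
obs=[(i,(170,-38,37.5),c(24,177)),(i,(170,-41,37.5),c(36,160)),(i,(170,41,37.5),c(72,552)),(i,(75,28,37.5),c(527,448)),(i,(75,-28,37.5),c(515,153)),
(i,(0,-27,37.5),d(122,213)),(i,(0,30,37.5),d(115,490)),(i,(12,20.3,37.5),d(112,443)),
(S,(170,-41,-1),sc(50,402)),(S,(170,41,-1),sc(165,482)),(S,(170,-39.5,37.5),sc(65,358)),(S,(170,39.5,37.5),sc(168,430)),
(T,(170,41,37.5),tc(727,78)),(T,(75,41,37.5),tc(562,95))]
for sel in (obs[:8],obs):
    def f(p): return np.concatenate([(proj(k,ch2w(p,P))[0]-o) for k,P,o in sel])
    r=least_squares(f,[624,7,141.4,-1.54],loss='soft_l1'); p=r.x; print(p.round(3)); print(f(p).reshape(-1,2).round(1).tolist())
print(proj(i,ch2w(p,[(71,-28,30),(27,-28,30)])))
# choc top corners seen: crop (520,197)top-left,(712,195)... top face at chute z=30
Rm=chR(p[3]); 
for uv in [c(528,200),c(712,195),c(716,402),c(535,435)]:
    M=i["world_to_cam"];K=i["intrinsics"];dd=M[:3,:3].T@((np.linalg.inv(K)@[uv[0],uv[1],1])*[1,-1,-1]);o=-M[:3,:3].T@M[:3,3]
    oc=Rm.T@(o-p[:3]);dc=Rm.T@dd; print("choc in chute",(oc+dc*(30-oc[2])/dc[2]).round(1))
for n,a in (("trivet",(432,53)),): print(ray(i,a,28).round())
print("stone",[ray(i,a,32).round(1).tolist() for a in [(105,2),(203,14),(200,115),(103,104)]])
E
```

```text
[625.919   7.524 139.065  -1.544]
[[1.1, 0.0], [-1.7, 0.4], [-0.1, -0.8], [-1.8, -0.3], [-0.5, 9.5], [8.9, 4.8], [8.4, -3.3], [-0.4, -0.8]]
[625.487   7.735 140.403  -1.544]
[[0.7, -0.1], [-2.0, 0.2], [-0.5, -0.7], [-1.7, -0.3], [-0.4, 9.4], [9.3, 4.6], [8.7, -3.2], [-0.0, -0.7], [0.6, 0.1], [-0.9, 0.1], [-0.3, 0.1], [0.2, 1.1], [-1.4, -0.6], [-0.7, 0.2]]
[[255.04243531 193.33393386]
 [293.69790402 191.25277153]]
choc in chute [ 70.4 -26.1  30. ]
choc in chute [ 28.5 -24.9  30. ]
choc in chute [26.7 24.7 30. ]
choc in chute [69.8 28.6 30. ]
[419. 189.  28.]
stone [[370.0, -274.0, 32.0], [380.6, -139.6, 32.0], [514.6, -149.5, 32.0], [503.0, -294.4, 32.0]]
```

```bash
python3 - <<'E'
from h import *
i=dict(np.load("w1.npz"));T=arm.camera_info("top");S=arm.camera_info("scene")
c=lambda u,v:(u/5+150,v/5+155); d=lambda u,v:(u/5+285,v/5+145)
sc=lambda u,v:(u/5+235,v/5+180); tc=lambda u,v:(u/5.7+205,v/5.7+130)
obs=[(i,(170,-38,37.5),c(24,177)),(i,(170,-41,37.5),c(36,160)),(i,(170,41,37.5),c(72,552)),(i,(75,28,37.5),c(527,448)),
(i,(75,-28,37.5),c(518,197)),(i,(12,20.3,37.5),d(112,443)),(i,(75,-38,37.5),c(515,153)),
(i,(71,-27,30),c(528,200)),(i,(27,-26,30),c(712,195))][:7]
o2=obs+[(S,(170,-41,-1),sc(50,402)),(S,(170,41,-1),sc(165,482)),(S,(170,-39.5,37.5),sc(65,358)),(S,(170,39.5,37.5),sc(168,430)),
(T,(170,41,37.5),tc(727,78)),(T,(75,41,37.5),tc(562,95))]
for sel,z in ((obs,None),(o2,None),(o2,145)):
    def f(p): 
        if z: p=np.r_[p[:2],z,p[3]]
        return np.concatenate([(proj(k,ch2w(p,P))[0]-o) for k,P,o in sel])
    r=least_squares(f,[624,7,141.4,-1.54],loss='soft_l1'); p=r.x; print(p.round(3),r.cost); print(f(p).reshape(-1,2).round(1).tolist())
p=[625.5,7,142,-1.544]
for h in (-8,0,60): print(h, ch2w(p,(0,0,0))[0]+h*np.array([np.cos(p[3]),np.sin(p[3]),.266]))
E
```

```text
[625.253   8.698 141.651  -1.544] 2.5727666161919767
[[1.2, -0.1], [-1.6, 0.2], [0.0, -0.3], [-0.9, -0.0], [-0.1, 0.7], [0.9, -0.5], [0.3, 0.1]]
[625.47    8.479 141.188  -1.545] 4.986317039986024
[[1.2, -0.2], [-1.5, 0.2], [-0.1, -0.5], [-1.1, -0.1], [-0.3, 0.7], [0.6, -0.5], [0.1, 0.2], [0.7, -0.2], [-0.8, -0.3], [-0.1, -0.2], [0.3, 0.8], [-1.6, -0.6], [-0.9, 0.1]]
[624.224   9.099 141.4    -1.542] 7.7851463809724955
[[0.1, -0.2], [-2.7, 0.1], [-0.8, 0.4], [-0.7, 0.4], [-0.0, 0.5], [1.6, -0.3], [0.3, -0.2], [0.6, -1.2], [-0.9, -1.3], [-0.3, -1.2], [0.3, -0.2], [-1.7, -0.7], [-1.1, 0.1]]
-8 [625.28565504  14.997128   139.872     ]
0 [625.5   7.  142. ]
60 [627.10758721 -52.97846    157.96      ]
```

```bash
cat >> h.py <<'E'
P0=np.array([625,8.5,143,-1.544])
def hz(h,z): # point above centre line at horizontal dist h, height z above chute origin
    return P0[:3]+[h*np.cos(P0[3]),h*np.sin(P0[3]),z]
E
python3 - <<'E'
from h import *
go(hz(-6,120),P0[3]+np.pi); go(hz(-6,12)); go(hz(60,29))
E
```

```text
t 2.2 tcp [599.4 -29.4 319.8] yaw 1.6 F [-0.5  0.7 -0.4] w -0.0 q [-0.39  0.31  0.5   1.52 -0.15  1.35  1.73]
shift [-0.0268  0.0432  0.0568] turn 0.003
t 2.2 tcp [599.4 -29.4 319.8] yaw 1.6 F [-0.5  0.7 -0.4] w -0.0 q [-0.39  0.31  0.5   1.52 -0.15  1.35  1.73]
shift [-0.0268  0.0432  0.1648] turn 0
t 2.2 tcp [599.4 -29.4 319.8] yaw 1.6 F [-0.5  0.7 -0.4] w -0.0 q [-0.39  0.31  0.5   1.52 -0.15  1.35  1.73]
shift [-0.0266 -0.0228  0.1478] turn 0
```

Emit:
send_rows:
  motion:
    - [[-0.027, 0.043, 0], 0]
    - [[-0.027, 0.043, 0.04], 0]
    - [[-0.027, 0.043, 0.08], 0]
    - [[-0.027, 0.043, 0.12], 0]
    - [[-0.027, 0.043, 0.145], 0]
    - [[-0.027, 0.043, 0.157], 0]
    - [[-0.027, 0.043, 0.165], 0]
    - [[-0.027, 0.043, 0.165], 0]

```text
time_s: 3.2
tcp_pos: [625.1, 14.7, 155.2]
eef_rot: [0.047, -3.141, 0.0]
wrist_force: [1.0, -0.6, 0.3]
grip_width: 0.3
```

```bash
python3 - <<'E'
from h import *
go(hz(60,29))
i=arm.camera_info("wrist"); np.savez("w2.npz",**i)
w=arm.capture("wrist")[:,:,::-1]
cv2.imwrite("pics/w2.png",w)
s=arm.capture("scene")[:,:,::-1]
cv2.imwrite("pics/s2.png",cv2.resize(s[180:300,235:390],None,fx=5,fy=5,interpolation=cv2.INTER_CUBIC))
E
```

```text
t 3.2 tcp [625.1  14.7 155.2] yaw 1.601 F [ 1.  -0.6  0.3] w 0.3 q [-0.4   0.49  0.44  1.66 -0.23  1.05  1.72]
shift [ 0.0005 -0.0662 -0.0168] turn 0
```

View pics/w2.png

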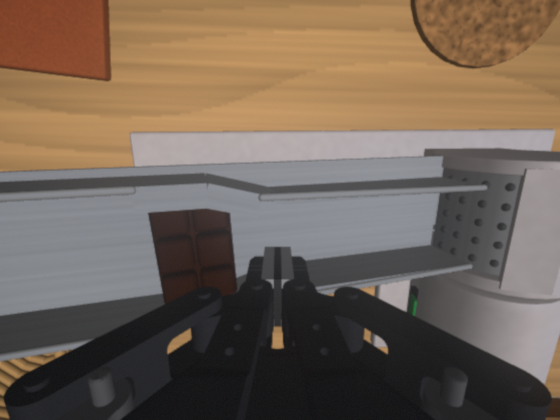

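View pics/s2.png

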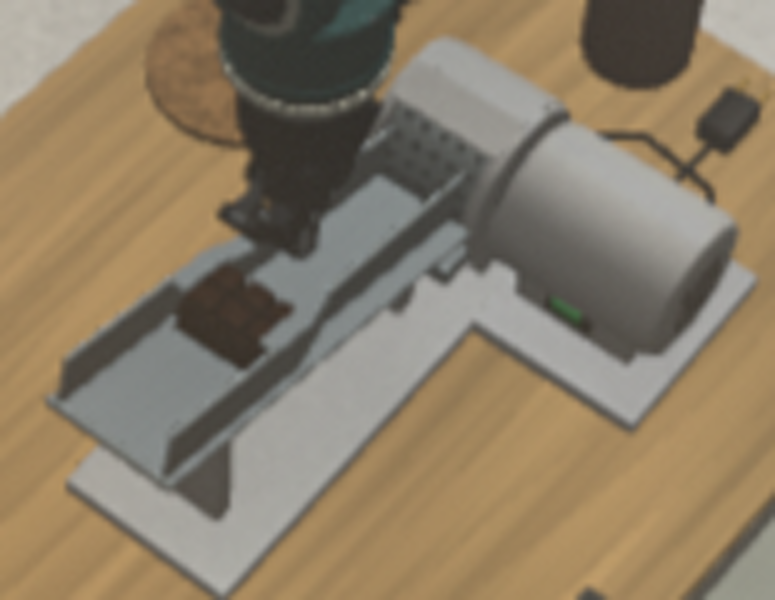

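Emit:
send_rows:
  motion:
    - [[0, -0.008, -0.002], 0]
    - [[0, -0.014, -0.0037], 0]
    - [[0, -0.02, -0.0053], 0]
    - [[0, -0.026, -0.007], 0]
    - [[0, -0.032, -0.0085], 0]
    - [[0, -0.038, -0.0101], 0]
    - [[0, -0.044, -0.0117], 0]
    - [[0, -0.05, -0.0133], 0]

```text
time_s: 4.3
tcp_pos: [626.9, -35.9, 169.1]
eef_rot: [-0.047, 3.141, -0.0]
wrist_force: [-0.7, -0.5, 0.0]
grip_width: -0.2
```

```bash
python3 - <<'E'
from h import *
go(hz(66,30))
w=arm.capture("wrist")[:,:,::-1]
cv2.imwrite("pics/w3.png",w)
E
```

```text
t 4.3 tcp [626.9 -35.9 169.1] yaw 1.601 F [-0.7 -0.5  0. ] w -0.2 q [-0.33  0.48  0.46  1.64 -0.23  1.07  1.8 ]
shift [ 0.0008 -0.0216 -0.0039] turn 0
```

View pics/w3.png

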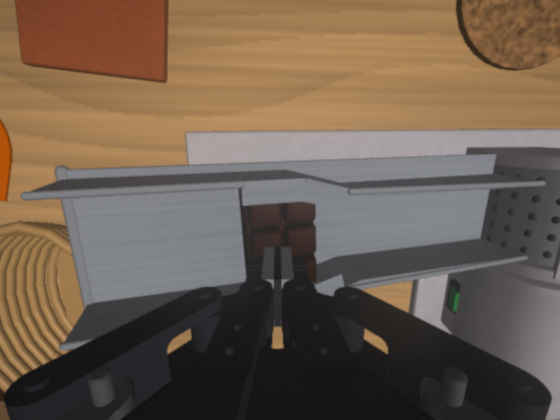

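```bash
python3 - <<'E'
from h import *
i=arm.camera_info("wrist"); s=arm.get_state(); t=s["tcp_pos"]
print(proj(i,[t,t+[-11,0,0],t+[11,0,0]]).round(1))
p=P0
print(proj(i,ch2w(p,[(75,28,37.5),(75,-28,37.5),(170,-38,37.5),(71,-28,30),(27,-28,30),(71,28,30)])).round(1))
s=arm.capture("scene")[:,:,::-1]
cv2.imwrite("pics/s3.png",cv2.resize(s[180:300,235:390],None,fx=5,fy=5,interpolation=cv2.INTER_CUBIC))
s=arm.capture("top")[:,:,::-1]
cv2.imwrite("pics/t3.png",cv2.resize(s[130:205,205:345],None,fx=5.7,fy=5.7,interpolation=cv2.INTER_CUBIC))
w=cv2.imread("pics/w3.png");cv2.imwrite("pics/w3c.png",cv2.resize(w[160:310,210:370],None,fx=4,fy=4,interpolation=cv2.INTER_CUBIC))
E
```

```text
[[276.5 238.2]
 [277.  222.1]
 [276.1 253.7]]
[[246.3 300.2]
 [243.5 207.3]
 [ 28.1 199.3]
 [248.7 203.4]
 [322.1 198.8]
 [250.9 292.5]]
```

View pics/s3.png

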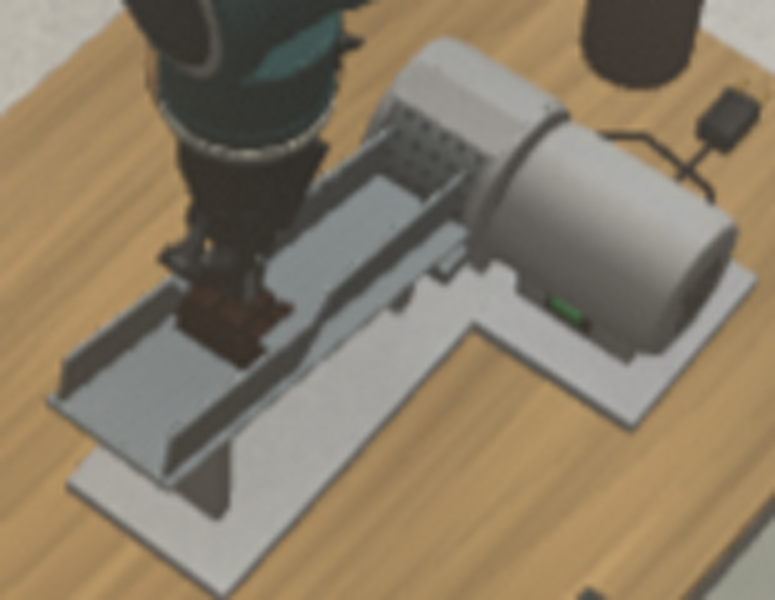

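View pics/w3c.png

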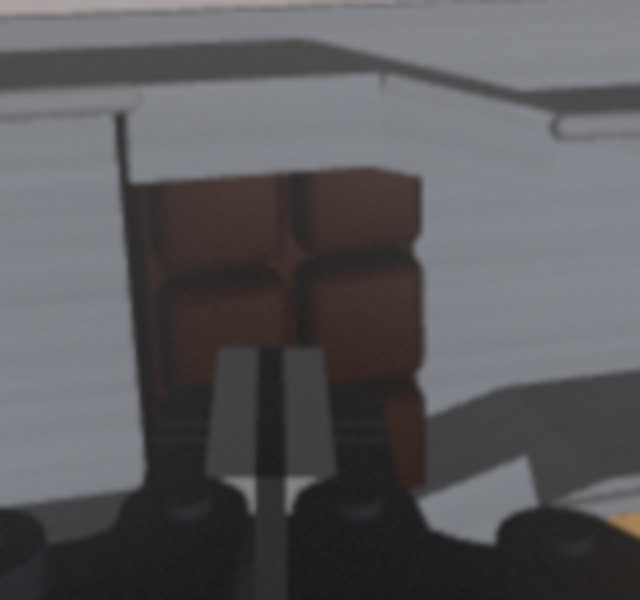

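```bash
python3 - <<'E'
from h import *
i=arm.camera_info("wrist"); s=arm.get_state(); t=s["tcp_pos"];S=arm.camera_info("scene")
for dz in (0,10,20,30): 
    q=t+[0,0,dz]
    print(dz,proj(i,[q,q+[-11,0,0]]).round(1).tolist(), ((proj(S,[q,q+[11,0,0]])-[235,180])*5).round().tolist(), ((proj(arm.camera_info("top"),[q])-[205,130])*5.7).round().tolist())
E
```

```text
0 [[276.5, 238.2], [277.0, 222.1]] [[240.0, 321.0], [254.0, 331.0]] [[528.0, 178.0]]
10 [[276.5, 244.0], [277.0, 227.2]] [[241.0, 311.0], [255.0, 322.0]] [[528.0, 173.0]]
20 [[276.4, 250.5], [277.0, 232.9]] [[241.0, 302.0], [255.0, 312.0]] [[529.0, 169.0]]
30 [[276.4, 257.8], [277.0, 239.2]] [[241.0, 293.0], [255.0, 303.0]] [[529.0, 164.0]]
```

View pics/t3.png

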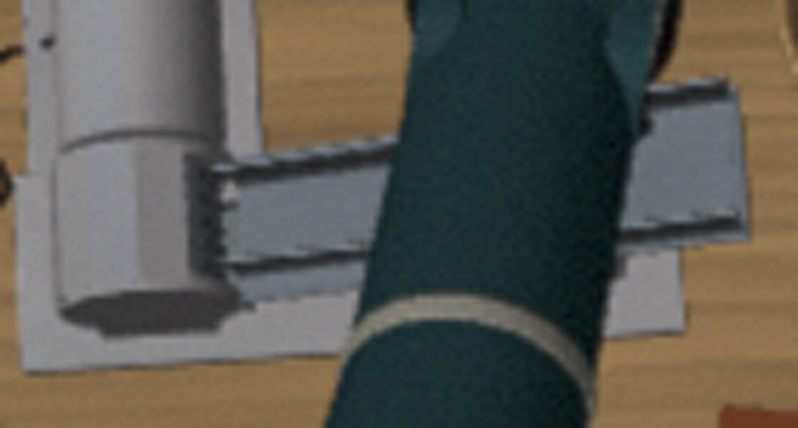

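```bash
python3 - <<'E'
from h import *
s=arm.capture("scene")[:,:,::-1]
cv2.imwrite("pics/s3z.png",cv2.resize(s[195:265,255:325],None,fx=8,fy=8,interpolation=cv2.INTER_CUBIC))
i=arm.camera_info("wrist"); t=arm.get_state()["tcp_pos"]
S=arm.camera_info("scene")
for x in(-11,0,11):
  for dz in (0,10,20,30,40):
    q=t+[x,0,dz]; print(x,dz,proj(i,q).round().tolist(),((proj(S,q)-[255,195])*8).round().tolist())
E
```

```text
-11 0 [[277.0, 222.0]] [[203.0, 376.0]]
-11 10 [[277.0, 227.0]] [[203.0, 361.0]]
-11 20 [[277.0, 233.0]] [[204.0, 346.0]]
-11 30 [[277.0, 239.0]] [[204.0, 331.0]]
-11 40 [[277.0, 246.0]] [[204.0, 316.0]]
0 0 [[277.0, 238.0]] [[225.0, 392.0]]
0 10 [[276.0, 244.0]] [[226.0, 378.0]]
0 20 [[276.0, 251.0]] [[226.0, 363.0]]
0 30 [[276.0, 258.0]] [[226.0, 348.0]]
0 40 [[276.0, 266.0]] [[227.0, 333.0]]
11 0 [[276.0, 254.0]] [[247.0, 409.0]]
11 10 [[276.0, 260.0]] [[248.0, 394.0]]
11 20 [[276.0, 268.0]] [[248.0, 379.0]]
11 30 [[276.0, 276.0]] [[249.0, 364.0]]
11 40 [[276.0, 285.0]] [[249.0, 349.0]]
```

View pics/s3z.png

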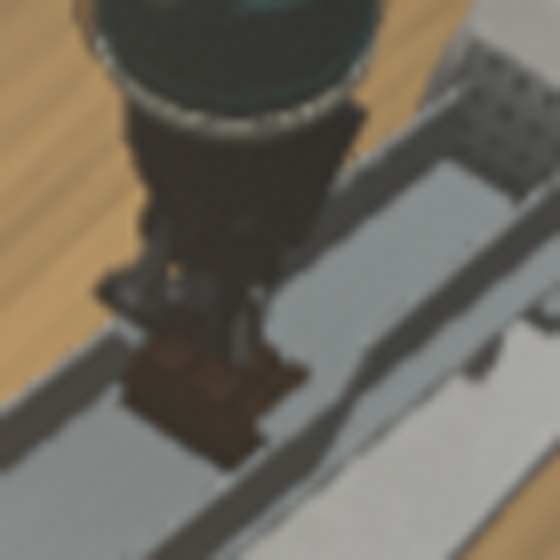

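The tip visible in both cameras lies about 30 mm behind the reported TCP, so the fingers passed over the block without touching it (0 N). I'll back off, go lower and check there.

Emit:
send_rows:
  motion:
    - [[0, 0.02, 0], 0]
    - [[0, 0.04, 0.004], 0]
    - [[0, 0.052, 0.014], 0]
    - [[0, 0.052, 0.024], 0]
    - [[0, 0.052, 0.032], 0]
    - [[0, 0.052, 0.037], 0]
    - [[0, 0.052, 0.037], 0]

```text
time_s: 5.38
tcp_pos: [625.3, 15.9, 131.6]
eef_rot: [-0.045, 3.141, -0.0]
wrist_force: [-0.8, -1.1, -0.3]
grip_width: -0.0
```

```bash
python3 - <<'E'
from h import *
go(hz(66,0))
w=arm.capture("wrist")[:,:,::-1]
cv2.imwrite("pics/w4.png",cv2.resize(w[150:300,180:380],None,fx=4,fy=4,interpolation=cv2.INTER_CUBIC))
s=arm.capture("scene")[:,:,::-1]
cv2.imwrite("pics/s4z.png",cv2.resize(s[195:265,255:325],None,fx=8,fy=8,interpolation=cv2.INTER_CUBIC))
E
```

```text
t 5.38 tcp [625.3  15.9 131.6] yaw 1.6 F [-0.8 -1.1 -0.3] w -0.0 q [-0.4   0.51  0.44  1.68 -0.25  1.    1.72]
shift [ 0.0006 -0.0734 -0.0114] turn 0
```

View pics/w4.png

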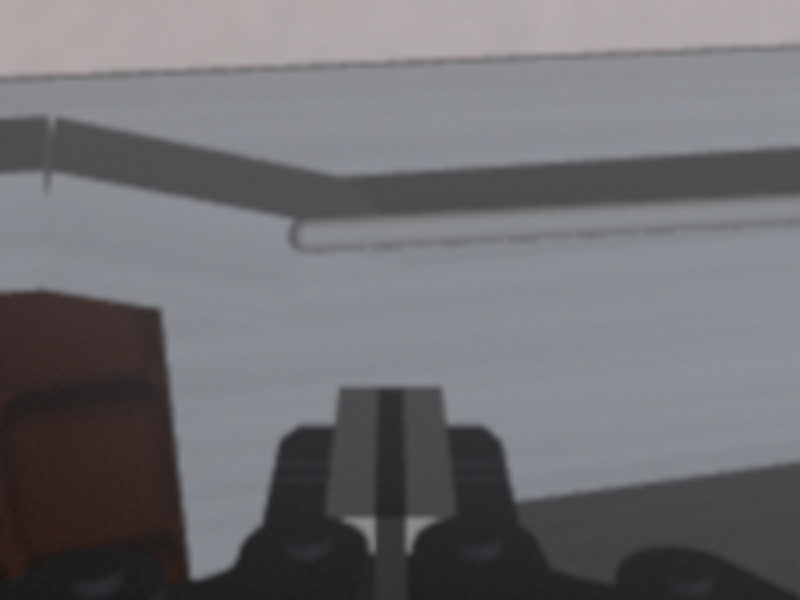

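View pics/s4z.png

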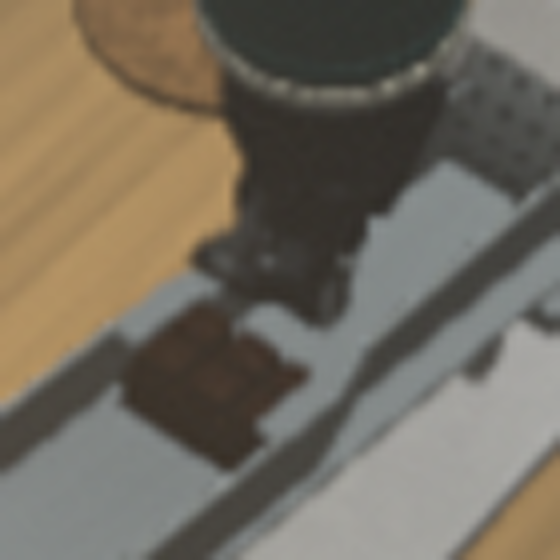

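```bash
python3 - <<'E'
from h import *
t=arm.get_state()["tcp_pos"]
S=arm.camera_info("scene")
for x in(0,9,11):
  for dz in (10,20,25,30,35):
    for y in (-8,8):
      q=t+[x,y,dz]; print(x,y,dz,((proj(S,q)-[255,195])*8).round().tolist(),end=" ")
  print()
E
```

```text
0 -8 10 [[297.0, 357.0]] 0 8 10 [[324.0, 331.0]] 0 -8 20 [[297.0, 343.0]] 0 8 20 [[324.0, 317.0]] 0 -8 25 [[298.0, 335.0]] 0 8 25 [[325.0, 309.0]] 0 -8 30 [[298.0, 328.0]] 0 8 30 [[325.0, 302.0]] 0 -8 35 [[298.0, 321.0]] 0 8 35 [[326.0, 295.0]] 
9 -8 10 [[315.0, 370.0]] 9 8 10 [[342.0, 344.0]] 9 -8 20 [[315.0, 356.0]] 9 8 20 [[342.0, 330.0]] 9 -8 25 [[316.0, 348.0]] 9 8 25 [[343.0, 322.0]] 9 -8 30 [[316.0, 341.0]] 9 8 30 [[343.0, 315.0]] 9 -8 35 [[316.0, 334.0]] 9 8 35 [[344.0, 308.0]] 
11 -8 10 [[319.0, 373.0]] 11 8 10 [[346.0, 347.0]] 11 -8 20 [[319.0, 359.0]] 11 8 20 [[346.0, 333.0]] 11 -8 25 [[320.0, 351.0]] 11 8 25 [[347.0, 325.0]] 11 -8 30 [[320.0, 344.0]] 11 8 30 [[347.0, 318.0]] 11 -8 35 [[320.0, 337.0]] 11 8 35 [[348.0, 310.0]]
```

Emit:
send_rows:
  motion:
    - [[0, 0, 0.006], 0]
    - [[0, 0, 0.012], 0]
    - [[0, 0, 0.012], 0]
    - [[0, -0.008, 0.01], 0]
    - [[0, -0.014, 0.0085], 0]
    - [[0, -0.02, 0.007], 0]
    - [[0, -0.026, 0.0053], 0]
    - [[0, -0.032, 0.0037], 0]

```text
time_s: 6.48
tcp_pos: [626.5, -16.2, 128.6]
eef_rot: [-0.046, 3.14, 0.0]
wrist_force: [-0.0, 0.5, -0.5]
grip_width: -0.1
```

```bash
python3 - <<'E'
from h import *
go(hz(66,0))
w=arm.capture("wrist")[:,:,::-1]
cv2.imwrite("pics/w5.png",w)
E
```

```text
t 6.47 tcp [626.5 -16.2 128.6] yaw 1.6 F [-0.   0.5 -0.5] w -0.1 q [-0.35  0.52  0.44  1.68 -0.25  1.    1.78]
shift [ 0.0009 -0.0413 -0.0144] turn 0
```

View pics/w5.png

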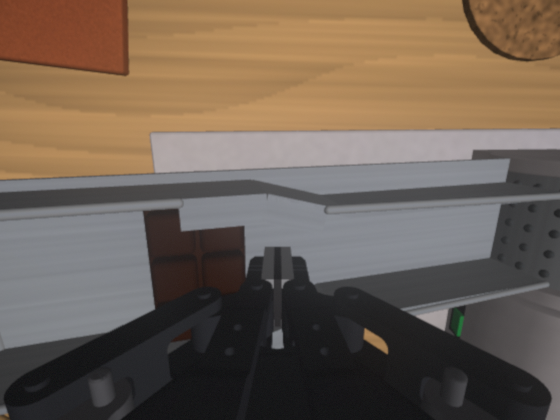

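```bash
cat >> h.py <<'E'
def onplane(i,uv,z,p=None):
    p=P0 if p is None else p
    M=i["world_to_cam"];K=i["intrinsics"];Rm=chR(p[3]);dd=M[:3,:3].T@((np.linalg.inv(K)@[uv[0],uv[1],1])*[1,-1,-1]);o=-M[:3,:3].T@M[:3,3]
    oc=Rm.T@(o-p[:3]);dc=Rm.T@dd; return (oc+dc*(z-oc[2])/dc[2]).round(1)
E
python3 - <<'E'
from h import *
i=arm.camera_info("wrist")
for uv in [(147,212),(245,252),(244,228)]: print(onplane(i,uv,30))
print(onplane(i,(181,203),37.5))
s=arm.capture("scene")[:,:,::-1]
cv2.imwrite("pics/s5z.png",cv2.resize(s[195:265,255:325],None,fx=8,fy=8,interpolation=cv2.INTER_CUBIC))
E
```

```text
[ 88.3 -35.8  30. ]
[ 49.3 -14.   30. ]
[ 49.4 -25.6  30. ]
[ 74.5 -40.5  37.5]
```

View pics/s5z.png

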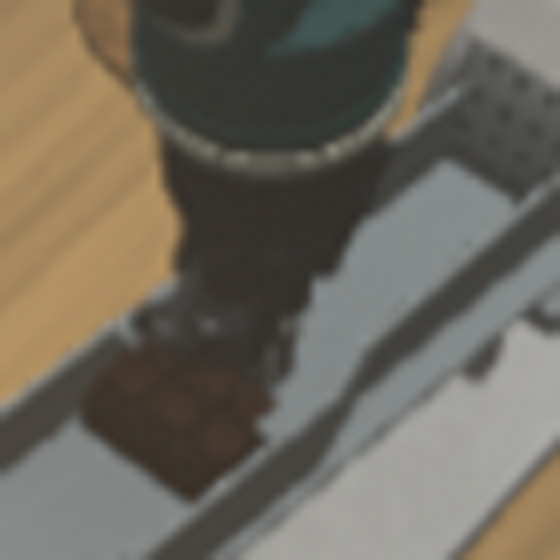

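Emit:
send_rows:
  motion:
    - [[0, -0.006, -0.0016], 0]
    - [[0, -0.012, -0.0032], 0]
    - [[0, -0.018, -0.0048], 0]
    - [[0, -0.024, -0.0064], 0]
    - [[0, -0.029, -0.0077], 0]
    - [[0, -0.033, -0.0088], 0]
    - [[0, -0.033, -0.0088], 0]
    - [[0, -0.033, -0.0088], 0]

```text
time_s: 7.58
tcp_pos: [627.5, -49.7, 137.5]
eef_rot: [-0.044, 3.14, -0.001]
wrist_force: [0.1, -0.6, -0.6]
grip_width: 0.1
```

```bash
python3 - <<'E'
from h import *
go(hz(66,0))
w=arm.capture("wrist")[:,:,::-1]
cv2.imwrite("pics/w6.png",w)
s=arm.capture("scene")[:,:,::-1]
cv2.imwrite("pics/s6z.png",cv2.resize(s[195:285,235:325],None,fx=6,fy=6,interpolation=cv2.INTER_CUBIC))
E
```

```text
t 7.58 tcp [627.5 -49.7 137.5] yaw 1.599 F [ 0.1 -0.6 -0.6] w 0.1 q [-0.3   0.51  0.45  1.67 -0.25  1.02  1.83]
shift [ 0.0009 -0.0077 -0.0055] turn 0
```

View pics/w6.png

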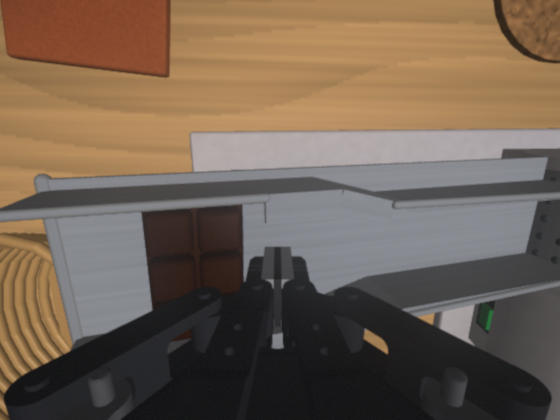

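View pics/s6z.png

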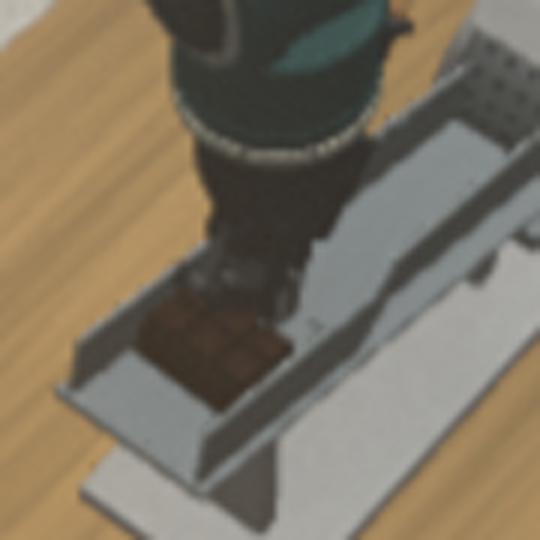

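Emit:
send_rows:
  motion:
    - [[0, 0.008, 0], 0]
    - [[0, 0.01, -0.04], 0]
    - [[0, 0, -0.085], 0]
    - [[0, -0.02, -0.085], 0]
    - [[0.001, -0.038, -0.085], 0]
    - [[0.001, -0.038, -0.07], 0]
    - [[0.001, -0.038, -0.05], 0]
    - [[0.001, -0.038, -0.045], 0]
  fingers: 0.5

```text
time_s: 8.68
tcp_pos: [626.4, -86.8, 179.8]
eef_rot: [0.045, -3.139, -0.0]
wrist_force: [0.1, 0.3, 1.0]
grip_width: 63.8
```

```bash
python3 - <<'E'
from h import *
go(hz(96.4,17))
i=arm.camera_info("wrist");np.savez("w7.npz",**i)
w=arm.capture("wrist")[:,:,::-1]
cv2.imwrite("pics/w7.png",w)
s=arm.capture("scene")[:,:,::-1]
cv2.imwrite("pics/s7z.png",cv2.resize(s[195:285,235:325],None,fx=6,fy=6,interpolation=cv2.INTER_CUBIC))
E
```

```text
t 8.68 tcp [626.4 -86.8 179.8] yaw 1.6 F [0.1 0.3 1. ] w 63.8 q [-0.26  0.48  0.47  1.62 -0.24  1.1   1.88]
shift [-0.0012 -0.0011  0.0198] turn 0
```

View pics/w7.png

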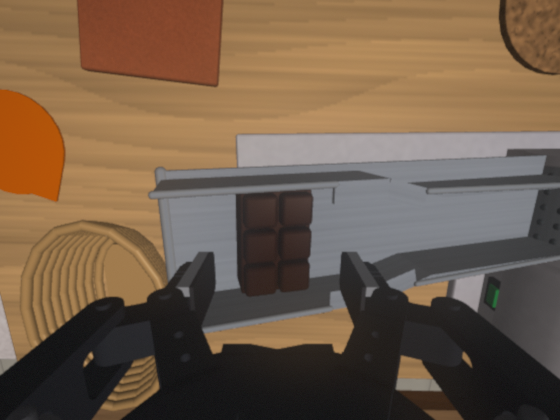

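View pics/s7z.png

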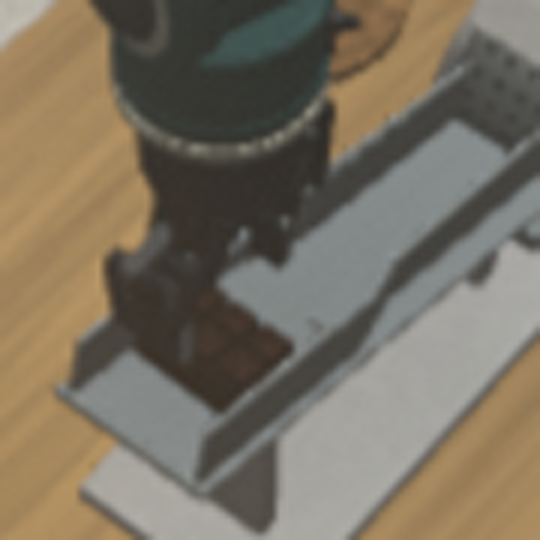

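```bash
python3 - <<'E'
from h import *
i=dict(np.load("w7.npz"))
c=[onplane(i,uv,30) for uv in [(240,192),(311,191),(309,290),(245,295)]]
print(c,np.mean(c,0)); print(onplane(i,(155,190),37.5),onplane(i,(333,186),37.5),onplane(i,(333,300),37.5))
E
```

```text
[array([126.9, -37.1,  30. ]), array([ 86.1, -35.6,  30. ]), array([85.2, 28.3, 30. ]), array([125.9,  25.6,  30. ])] [106.025  -4.7    30.   ]
[168.2 -41.8  37.5] [ 76.2 -39.4  37.5] [71.9 33.  37.5]
```

Emit:
send_rows:
  motion:
    - [[0, -0.001, 0.01], 0]
    - [[0, -0.002, 0.02], 0]
    - [[0, -0.002, 0.028], 0]
    - [[0, -0.002, 0.032], 0]
    - [[0, -0.002, 0.034], 0]
    - [[0, -0.002, 0.034], 0]

```text
time_s: 9.52
tcp_pos: [627.1, -89.1, 147.4]
eef_rot: [0.045, -3.141, 0.0]
wrist_force: [-0.9, 0.7, 0.8]
grip_width: 64.4
```

Emit:
send_rows:
  motion:
    - [[0, 0, 0.002], 0]
    - [[0, 0, 0.003], 0]

```text
time_s: 9.78
tcp_pos: [627.1, -89.1, 144.4]
eef_rot: [0.045, -3.141, 0.0]
wrist_force: [-0.8, -0.4, 0.0]
grip_width: 64.5
```

```bash
python3 - <<'E'
from h import *
go(hz(97,17))
w=arm.capture("wrist")[:,:,::-1]
cv2.imwrite("pics/w8.png",w)
s=arm.capture("scene")[:,:,::-1]
cv2.imwrite("pics/s8z.png",cv2.resize(s[195:285,235:325],None,fx=6,fy=6,interpolation=cv2.INTER_CUBIC))
E
```

```text
t 9.78 tcp [627.1 -89.1 144.4] yaw 1.6 F [-0.8 -0.4  0. ] w 64.5 q [-0.24  0.52  0.46  1.65 -0.26  1.04  1.9 ]
shift [-0.0005  0.0006 -0.0156] turn 0
```

View pics/w8.png

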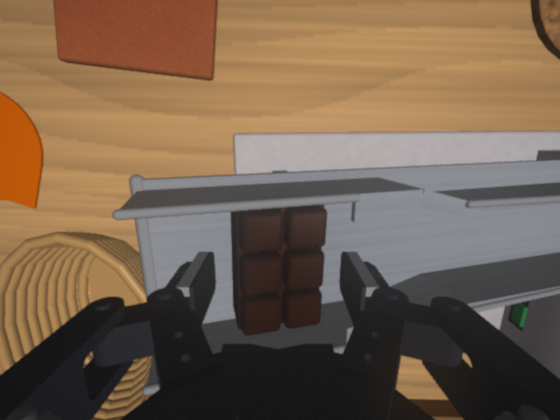

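View pics/s8z.png

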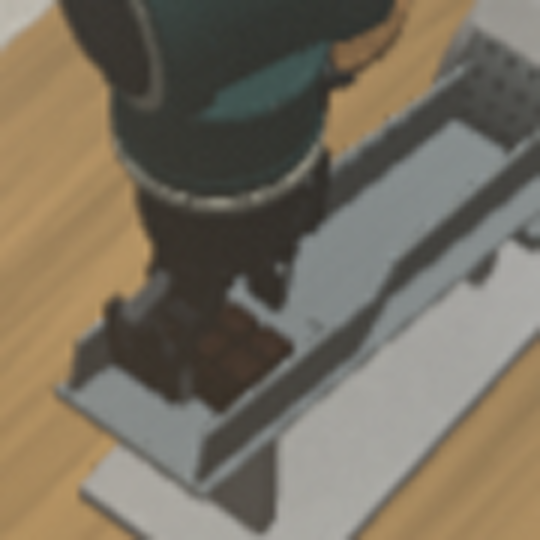

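```bash
python3 - <<'E'
from h import *
S=arm.camera_info("scene"); t=arm.get_state()["tcp_pos"]
for dy in (-32,-40):
  for x in (-9,9):
    q=t+[x,dy,0]; hh=-(q[1]-P0[1]); fl=P0[2]+hh*.266
    print(dy,x,"floor",round(fl,1),[(z,((proj(S,[q[0],q[1],z])[0]-[235,195])*6).round().tolist()) for z in (fl,fl+5,fl+10,fl+15)])
E
```

```text
-32 -9 floor 177.5 [(np.float64(177.47963058056294), [160.0, 385.0]), (np.float64(182.47963058056294), [159.0, 380.0]), (np.float64(187.47963058056294), [159.0, 374.0]), (np.float64(192.47963058056294), [159.0, 369.0])]
-32 9 floor 177.5 [(np.float64(177.47963058056294), [187.0, 406.0]), (np.float64(182.47963058056294), [187.0, 401.0]), (np.float64(187.47963058056294), [187.0, 395.0]), (np.float64(192.47963058056294), [187.0, 390.0])]
-40 -9 floor 179.6 [(np.float64(179.60763058056295), [148.0, 393.0]), (np.float64(184.60763058056295), [148.0, 388.0]), (np.float64(189.60763058056295), [148.0, 382.0]), (np.float64(194.60763058056295), [148.0, 377.0])]
-40 9 floor 179.6 [(np.float64(179.60763058056295), [176.0, 415.0]), (np.float64(184.60763058056295), [176.0, 409.0]), (np.float64(189.60763058056295), [176.0, 404.0]), (np.float64(194.60763058056295), [175.0, 398.0])]
```

Emit:
send_rows:
  motion:
    - [[0, 0, 0.002], 0]
    - [[0, 0, 0.004], 0]

```text
time_s: 10.12
tcp_pos: [627.1, -89.1, 140.2]
eef_rot: [0.045, -3.14, 0.0]
wrist_force: [-0.3, 0.4, 0.5]
grip_width: 64.1
```

Emit:
send_rows:
  motion:
    - [[0, 0, 0.0015], 0]
    - [[0, 0, 0.003], 0]

```text
time_s: 10.38
tcp_pos: [627.0, -89.1, 137.0]
eef_rot: [0.045, -3.14, 0.0]
wrist_force: [-1.1, 0.4, 0.0]
grip_width: 64.0
```

Emit:
send_rows:
  motion:
    - [[0, 0, 0], 0]
    - [[0, 0, 0], 0]
    - [[0, 0, 0], 0]
    - [[0, 0, 0], 0]
  fingers: -1
  squeeze: 40

```text
time_s: 10.88
tcp_pos: [627.1, -89.1, 137.5]
eef_rot: [0.045, -3.141, -0.0]
wrist_force: [-2.7, 1.1, 5.8]
grip_width: 47.4
```

```bash
python3 - <<'E'
from h import *
go(hz(97,17))
w=arm.capture("wrist")[:,:,::-1]
cv2.imwrite("pics/w9.png",w)
s=arm.capture("scene")[:,:,::-1]
cv2.imwrite("pics/s9z.png",cv2.resize(s[195:285,235:325],None,fx=6,fy=6,interpolation=cv2.INTER_CUBIC))
E
```

```text
t 10.88 tcp [627.1 -89.1 137.5] yaw 1.6 F [-2.7  1.1  5.8] w 47.4 q [-0.24  0.52  0.46  1.66 -0.26  1.02  1.9 ]
shift [-0.0005  0.0006 -0.0225] turn 0
```

View pics/w9.png

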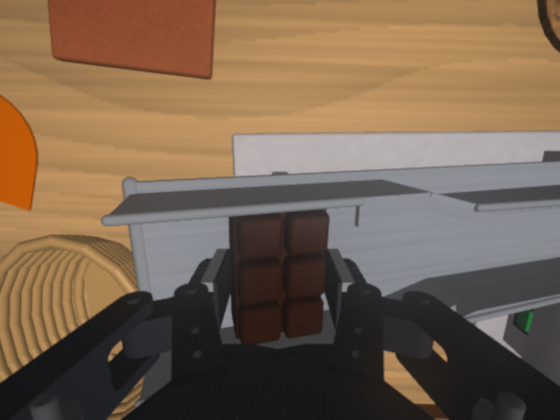

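View pics/s9z.png

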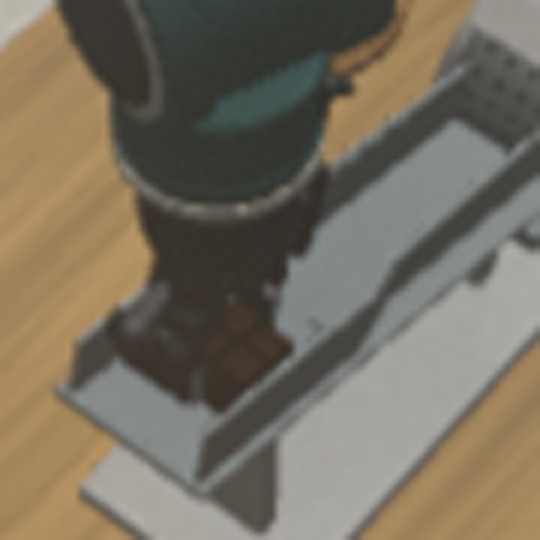

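Emit:
send_rows:
  motion:
    - [[0, 0, -0.002], 0]
    - [[0, 0, -0.005], 0]
    - [[0, 0, -0.01], 0]
    - [[0, 0, -0.016], 0]
    - [[0, 0, -0.016], 0]
  squeeze: 60

```text
time_s: 11.6
tcp_pos: [627.4, -89.1, 154.1]
eef_rot: [-0.045, 3.141, -0.0]
wrist_force: [0.4, -0.1, -1.7]
grip_width: 46.5
```

```bash
python3 - <<'E'
from h import *
go(hz(97,17))
w=arm.capture("wrist")[:,:,::-1]
cv2.imwrite("pics/w10.png",w)
s=arm.capture("scene")[:,:,::-1]
cv2.imwrite("pics/s10z.png",cv2.resize(s[195:285,235:325],None,fx=6,fy=6,interpolation=cv2.INTER_CUBIC))
E
```

```text
t 11.6 tcp [627.4 -89.1 154.1] yaw 1.6 F [ 0.4 -0.1 -1.7] w 46.5 q [-0.25  0.51  0.46  1.64 -0.25  1.05  1.89]
shift [-0.0002  0.0007 -0.0059] turn 0
```

View pics/w10.png

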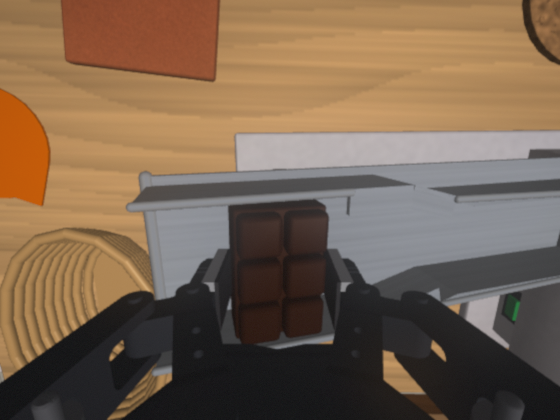

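View pics/s10z.png

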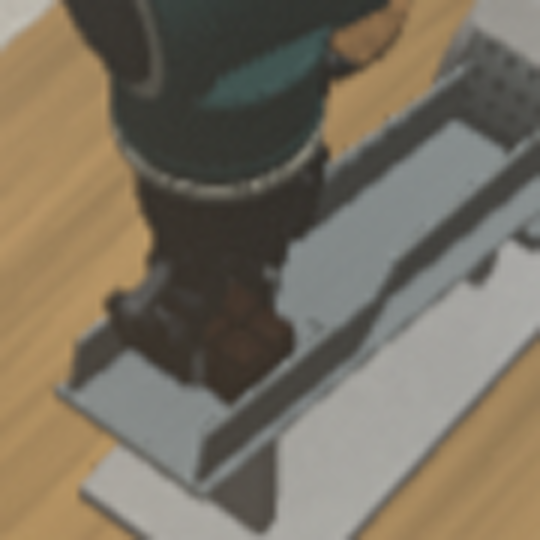

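Emit:
send_rows:
  motion:
    - [[0, 0, -0.02], 0]
    - [[0, 0, -0.045], 0]
    - [[0, 0, -0.065], 0]
    - [[0.02, -0.014, -0.068], 0]
    - [[0.06, -0.042, -0.068], 0]
    - [[0.1, -0.07, -0.068], 0]
    - [[0.14, -0.095, -0.068], 0]
    - [[0.17, -0.115, -0.068], 0]

```text
time_s: 12.7
tcp_pos: [459.1, -210.2, 222.9]
eef_rot: [-0.043, 3.14, 0.0]
wrist_force: [0.1, -0.3, -1.0]
grip_width: 46.2
```

```bash
python3 - <<'E'
from h import *
go([440,-217,70])
w=arm.capture("wrist")[:,:,::-1]
cv2.imwrite("pics/w11.png",w)
s=arm.capture("scene")[:,:,::-1]
cv2.imwrite("pics/s11z.png",s)
E
```

```text
t 12.7 tcp [ 459.1 -210.2  222.9] yaw 1.598 F [ 0.1 -0.3 -1. ] w 46.2 q [-0.14  0.19  0.58  1.89 -0.12  1.09  2.08]
shift [ 0.0194 -0.0063  0.1529] turn 0
```

View pics/w11.png

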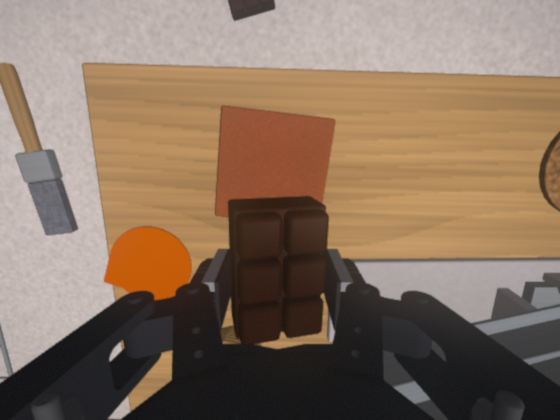

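View pics/s11z.png

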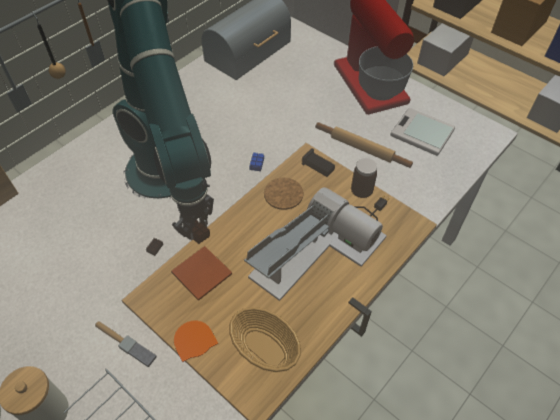

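Emit:
send_rows:
  motion:
    - [[0.01, -0.003, 0.03], 0]
    - [[0.019, -0.006, 0.07], 0]
    - [[0.019, -0.006, 0.11], 0]
    - [[0.019, -0.006, 0.15], 0]
    - [[0.019, -0.006, 0.18], 0]
    - [[0.019, -0.006, 0.2], 0]
    - [[0.019, -0.006, 0.205], 0]
    - [[0.019, -0.006, 0.205], 0]

```text
time_s: 13.8
tcp_pos: [440.1, -218.1, 18.8]
eef_rot: [-0.038, 3.14, 0.0]
wrist_force: [0.4, 0.1, -0.8]
grip_width: 46.0
```

Emit:
send_rows:
  motion:
    - [[0, 0, 0.003], 0]
    - [[0, 0, 0.006], 0]
    - [[0, 0, 0.006], 0]

```text
time_s: 14.18
tcp_pos: [440.2, -218.0, 12.9]
eef_rot: [-0.038, 3.14, 0.0]
wrist_force: [0.1, 0.7, -1.1]
grip_width: 46.4
```

```bash
python3 - <<'E'
from h import *
go([440,-217,5])
w=arm.capture("wrist")[:,:,::-1]
cv2.imwrite("pics/w12.png",w)
s=arm.capture("scene")[:,:,::-1]
cv2.imwrite("pics/s12z.png",cv2.resize(s[205:315,145:255],None,fx=5,fy=5,interpolation=cv2.INTER_CUBIC))
E
```

```text
t 14.18 tcp [ 440.2 -218.    12.9] yaw 1.595 F [ 0.1  0.7 -1.1] w 46.4 q [ 0.02  0.49  0.46  2.09 -0.36  0.64  2.32]
shift [0.0002 0.001  0.0079] turn 0
```

View pics/s12z.png

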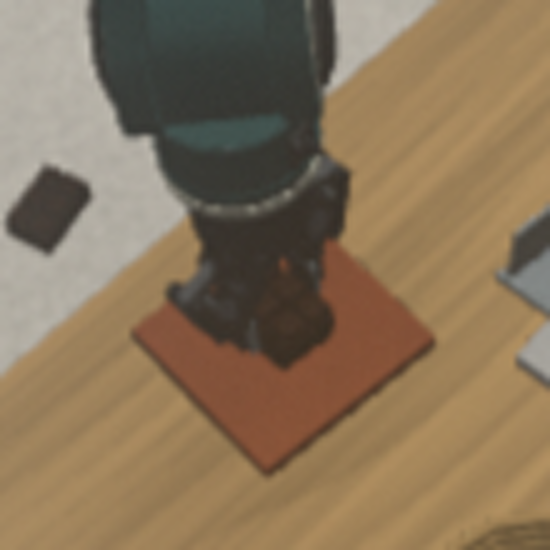

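View pics/w12.png

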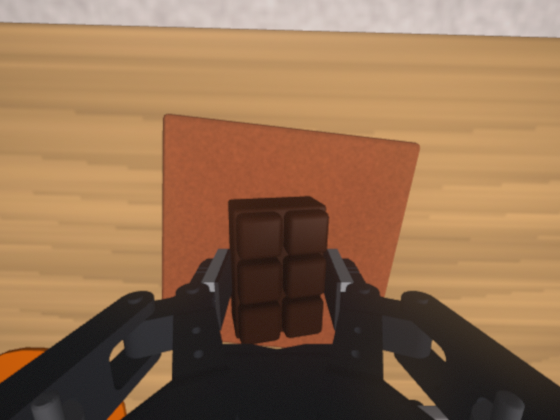

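Block is above the stone, still gripped. I'll go down in small steps.

Emit:
send_rows:
  motion:
    - [[0, 0, 0.0025], 0]
    - [[0, 0, 0.005], 0]
    - [[0, 0, 0.005], 0]

```text
time_s: 14.65
tcp_pos: [440.0, -218.0, 7.7]
eef_rot: [-0.038, 3.14, 0.0]
wrist_force: [0.5, 0.4, 0.6]
grip_width: 46.2
```

Emit:
send_rows:
  motion:
    - [[0, 0, 0.0015], 0]
    - [[0, 0, 0.003], 0]

```text
time_s: 14.9
tcp_pos: [440.2, -218.1, 4.7]
eef_rot: [-0.038, 3.14, 0.0]
wrist_force: [-1.1, 1.7, 13.7]
grip_width: 46.5
```

Emit:
send_rows:
  motion:
    - [[0, 0, 0.0015], 0]
    - [[0, 0, 0.003], 0]

```text
time_s: 15.15
tcp_pos: [440.9, -218.5, 2.4]
eef_rot: [-0.038, 3.138, -0.0]
wrist_force: [0.1, 0.6, 6.7]
grip_width: 45.6
```

Emit:
send_rows:
  motion:
    - [[0, 0, 0.001], 0]
    - [[0, 0, 0.001], 0]

```text
time_s: 15.4
tcp_pos: [441.0, -218.5, 2.0]
eef_rot: [-0.037, 3.138, 0.0]
wrist_force: [-4.8, 3.6, 20.9]
grip_width: 45.8
```

Emit:
send_rows:
  motion:
    - [[0, 0, 0], 0]
    - [[0, 0, 0], 0]
    - [[0, 0, -0.01], 0]
    - [[0, 0, -0.04], 0]
    - [[0, 0, -0.09], 0]
    - [[0, 0, -0.12], 0]
    - [[0, 0, -0.12], 0]
  fingers: 0.6

```text
time_s: 16.27
tcp_pos: [441.8, -219.0, 124.5]
eef_rot: [-0.037, 3.134, -0.001]
wrist_force: [-0.2, 0.7, -0.6]
grip_width: 68.6
```

```bash
python3 - <<'E'
from h import *
go([440,-217,5])
i=arm.camera_info("wrist");np.savez("w13.npz",**i)
w=arm.capture("wrist")[:,:,::-1]
cv2.imwrite("pics/w13.png",w)
E
```

```text
t 16.27 tcp [ 441.8 -219.   124.5] yaw 1.595 F [-0.2  0.7 -0.6] w 68.6 q [-0.09  0.3   0.57  2.02 -0.22  0.87  2.2 ]
shift [0.0027 0.0021 0.1194] turn 0
```

View pics/w13.png

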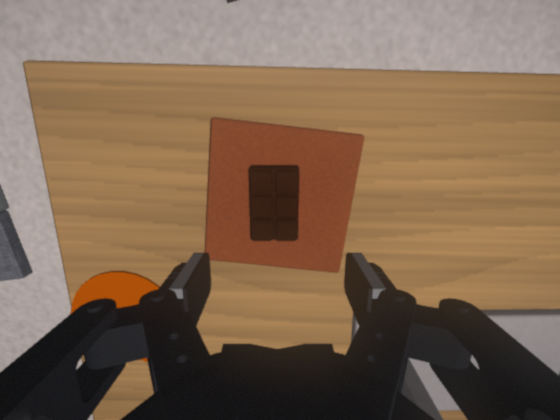

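```bash
python3 - <<'E'
from h import *
w=cv2.imread("pics/w13.png");cv2.imwrite("pics/w13c.png",cv2.resize(w[150:260,220:330],None,fx=5,fy=5,interpolation=cv2.INTER_CUBIC))
i=dict(np.load("w13.npz"))
c=np.array([ray(i,uv,62) for uv in [(249,165),(298.5,165),(298,241),(250,241)]])
print(c.round(1),c.mean(0), c[0]-c[3],c[1]-c[2])
a=(c[0]+c[1]-c[2]-c[3]); print("heading",np.arctan2(a[1],a[0]),np.linalg.norm(a)/2)
s=np.array([ray(i,uv,32) for uv in [(211,117),(363,135),(337,271),(206,259)]]);print("stone",s.mean(0))
go(c.mean(0)+[0,0,70],np.arctan2(a[1],a[0]))
E
```

```text
[[ 402.9 -242.6   62. ]
 [ 401.9 -202.1   62. ]
 [ 468.7 -199.6   62. ]
 [ 469.7 -241.9   62. ]] [ 435.76850448 -221.56553984   62.        ] [-66.84311685  -0.69539843   0.        ] [-66.78531214  -2.53352751   0.        ]
heading -3.1174338891868727 66.83371715684228
stone [ 439.60368064 -216.75243853   32.        ]
t 16.32 tcp [ 441.1 -218.6  123. ] yaw 1.595 F [ 0.3  0.1 -1.8] w 68.8 q [-0.09  0.3   0.57  2.03 -0.22  0.87  2.2 ]
shift [ 0.0054 -0.0029 -0.009 ] turn 1.571
```

View pics/w13c.png

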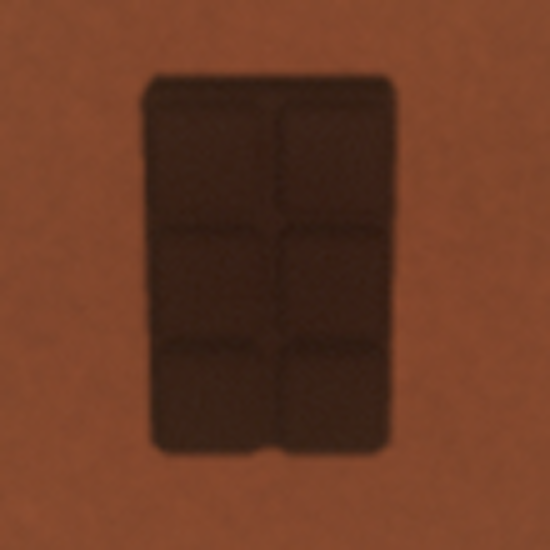

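Emit:
send_rows:
  motion:
    - [[0.003, -0.003, 0], 0.18]
    - [[0.003, -0.003, 0], 0.36]
    - [[0.003, -0.003, 0], 0.54]
    - [[0.003, -0.003, 0], 0.72]
    - [[0.003, -0.003, 0], 0.9]
    - [[0.003, -0.003, 0], 1.08]
    - [[0.003, -0.003, 0], 1.26]
    - [[0.003, -0.003, 0], 1.44]
  fingers: 1

```text
time_s: 17.32
tcp_pos: [437.6, -221.5, 122.3]
eef_rot: [2.048, 2.378, 0.005]
wrist_force: [-0.0, 0.0, 0.7]
grip_width: 85.3
```

```bash
python3 - <<'E'
from h import *
go([437.5,-221.5,123],0.024)
E
```

```text
t 17.32 tcp [ 437.6 -221.5  122.3] yaw 0.149 F [-0.   0.   0.7] w 85.3 q [-0.33  0.38  0.89  2.04 -0.38  0.89  0.92]
shift [ 0.     -0.0001 -0.0007] turn 0.125
```

Emit:
send_rows:
  motion:
    - [[0, 0, 0.01], 0.125]
    - [[0, 0, 0.03], 0.125]
    - [[0, 0, 0.06], 0.125]
    - [[0, 0, 0.072], 0.125]
    - [[0, 0, 0.072], 0.125]

```text
time_s: 17.95
tcp_pos: [437.2, -221.7, 49.8]
eef_rot: [2.195, 2.246, 0.003]
wrist_force: [0.2, -0.3, 0.3]
grip_width: 85.3
```

```bash
python3 - <<'E'
from h import *
go([437.5,-221.5,-6],0.024)
i=arm.camera_info("wrist");np.savez("w14.npz",**i)
cv2.imwrite("pics/w14.png",arm.capture("wrist")[:,:,::-1])
E
```

```text
t 17.95 tcp [ 437.2 -221.7   49.8] yaw 0.023 F [ 0.2 -0.3  0.3] w 85.3 q [-0.25  0.51  0.81  2.08 -0.53  0.76  0.92]
shift [0.0001 0.0002 0.0558] turn -0.001
```

View pics/w14.png

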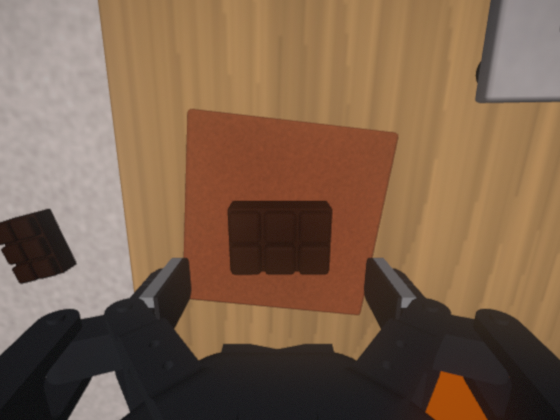

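```bash
python3 - <<'E'
from h import *
i=dict(np.load("w14.npz"))
for uv in [(229,208),(331,208),(329,274),(230,273)]: print(ray(i,uv,62).round(1))
print([ray(i,uv,32).round(1) for uv in [(229,202),(331,202)]])
E
```

```text
[ 408.1 -198.3   62. ]
[ 468.3 -197.    62. ]
[ 470.2 -240.    62. ]
[ 407.8 -240.7   62. ]
[array([ 403.4, -202.3,   32. ]), array([ 474. , -200.7,   32. ])]
```

Emit:
send_rows:
  motion:
    - [[0, 0.001, 0.02], 0]
    - [[-0.001, 0.001, 0.036], 0]
    - [[-0.001, 0.001, 0.046], 0]
    - [[-0.001, 0.001, 0.052], 0]
    - [[-0.001, 0.001, 0.055], 0]
    - [[-0.001, 0.001, 0.055], 0]

```text
time_s: 18.75
tcp_pos: [439.0, -222.9, -4.4]
eef_rot: [2.194, 2.245, 0.004]
wrist_force: [0.1, -0.1, -0.3]
grip_width: 85.4
```

```bash
python3 - <<'E'
from h import *
go([437.5,-221.5,-6],0.024)
s=arm.capture("scene")[:,:,::-1]
cv2.imwrite("pics/s15z.png",cv2.resize(s[205:315,145:255],None,fx=5,fy=5,interpolation=cv2.INTER_CUBIC))
cv2.imwrite("pics/w15.png",arm.capture("wrist")[:,:,::-1])
E
```

```text
t 18.75 tcp [ 439.  -222.9   -4.4] yaw 0.023 F [ 0.1 -0.1 -0.3] w 85.4 q [-0.16  0.6   0.71  2.1  -0.64  0.67  1.  ]
shift [ 0.0014 -0.0015  0.0016] turn -0.001
```

View pics/s15z.png

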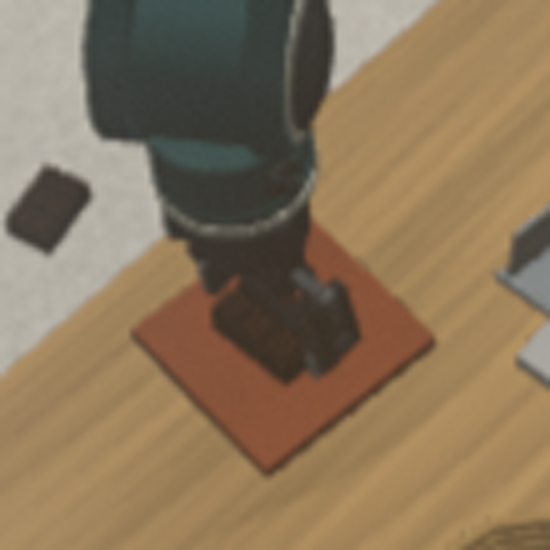

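View pics/w15.png

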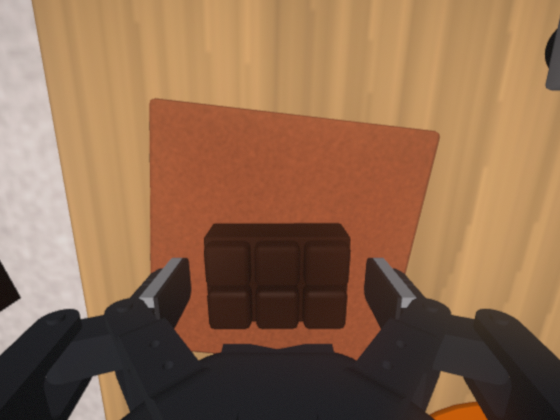

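Emit:
send_rows:
  motion:
    - [[0, 0, 0], 0]
    - [[0, 0, 0], 0]
    - [[0, 0, 0], 0]
    - [[0, 0, 0], 0]
    - [[0, 0, -0.002], 0]
    - [[0, 0, -0.006], 0]
    - [[0, 0, -0.016], 0]
    - [[0, 0, -0.026], 0]
  fingers: -1
  squeeze: 50

```text
time_s: 19.85
tcp_pos: [439.1, -222.9, 22.6]
eef_rot: [2.193, 2.245, 0.005]
wrist_force: [0.2, -0.0, -0.1]
grip_width: 64.7
```

```bash
python3 - <<'E'
from h import *
go([437.5,-221.5,240],0.024)
s=arm.capture("scene")[:,:,::-1]
cv2.imwrite("pics/s16z.png",cv2.resize(s[205:315,145:255],None,fx=5,fy=5,interpolation=cv2.INTER_CUBIC))
cv2.imwrite("pics/w16.png",arm.capture("wrist")[:,:,::-1])
E
```

```text
t 19.85 tcp [ 439.1 -222.9   22.6] yaw 0.023 F [ 0.2 -0.  -0.1] w 64.7 q [-0.2   0.55  0.76  2.09 -0.59  0.71  0.96]
shift [ 0.0014 -0.0006 -0.2174] turn -0.001
```

View pics/s16z.png

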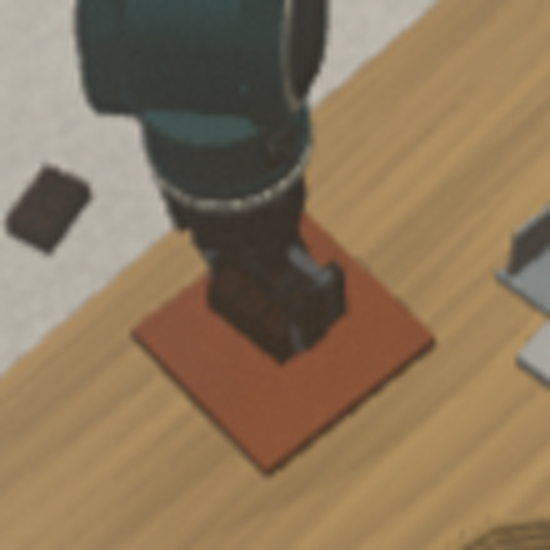

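View pics/w16.png

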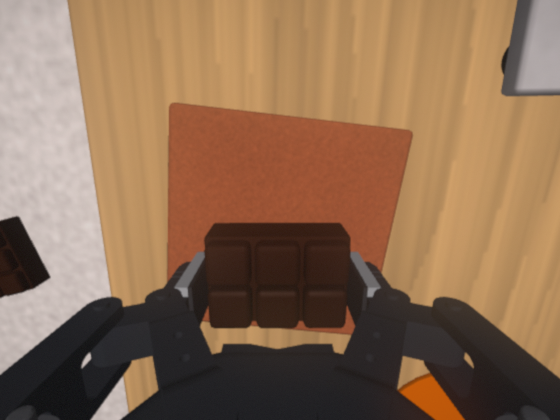

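Emit:
send_rows:
  motion:
    - [[0, 0, -0.04], 0]
    - [[0, 0, -0.1], -0.1]
    - [[0, 0, -0.15], -0.25]
    - [[0, 0, -0.2], -0.4]
    - [[0, 0, -0.217], -0.55]
    - [[0, 0, -0.217], -0.72]
    - [[0, 0, -0.217], -0.88]

```text
time_s: 20.82
tcp_pos: [438.4, -222.8, 240.1]
eef_rot: [1.019, 2.965, 0.003]
wrist_force: [-0.3, -0.0, -0.3]
grip_width: 65.2
```

```bash
python3 - <<'E'
from h import *
go(hz(-63,97),P0[3]+np.pi)
E
```

```text
t 20.82 tcp [ 438.4 -222.8  240.1] yaw 0.909 F [-0.3 -0.  -0.3] w 65.2 q [-0.36  0.17  0.86  1.91 -0.14  1.12  1.47]
shift [0.035  0.3458 0.0013] turn -0.689
```

Emit:
send_rows:
  motion:
    - [[0.005, 0.05, 0], -0.11]
    - [[0.01, 0.1, 0], -0.23]
    - [[0.015, 0.15, 0], -0.35]
    - [[0.02, 0.2, 0], -0.47]
    - [[0.025, 0.25, 0], -0.59]
    - [[0.03, 0.3, 0], -0.689]
    - [[0.035, 0.346, 0], -0.689]
    - [[0.035, 0.346, 0], -0.689]

```text
time_s: 21.82
tcp_pos: [624.1, 75.4, 240.2]
eef_rot: [-0.05, 3.136, -0.0]
wrist_force: [0.6, -0.7, -1.3]
grip_width: 64.8
```

```bash
python3 - <<'E'
from h import *
go(hz(-63,97),P0[3]+np.pi)
i=arm.camera_info("wrist");np.savez("w17.npz",**i)
s=arm.capture("scene")[:,:,::-1]
cv2.imwrite("pics/s17z.png",cv2.resize(s[150:290,235:375],None,fx=4,fy=4,interpolation=cv2.INTER_CUBIC))
cv2.imwrite("pics/w17.png",arm.capture("wrist")[:,:,::-1])
E
```

```text
t 21.82 tcp [624.1  75.4 240.2] yaw 1.603 F [ 0.6 -0.7 -1.3] w 64.8 q [-0.58  0.43  0.56  1.57 -0.24  1.21  1.63]
shift [ 0.0009 -0.0039  0.0002] turn 0.005
```

View pics/s17z.png

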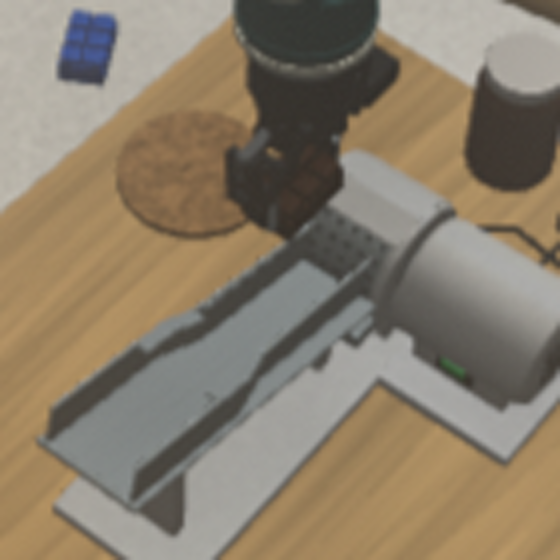

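View pics/w17.png

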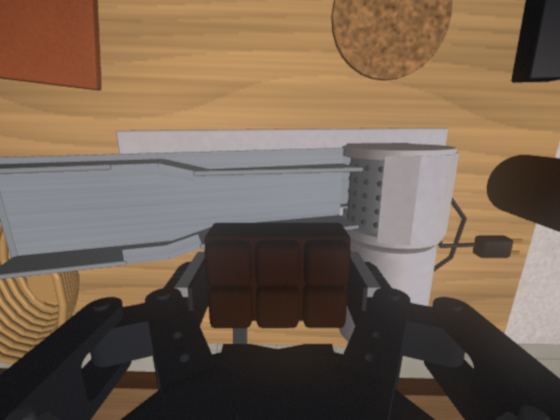

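```bash
python3 - <<'E'
from h import *
w=cv2.imread("pics/w17.png");cv2.imwrite("pics/w17c.png",cv2.resize(w[135:255,140:380],None,fx=3.3,fy=3.3,interpolation=cv2.INTER_CUBIC))
i=dict(np.load("w17.npz"))
pts=[(0,-27,37.5),(-70,-27,37.5),(-130,-27,37.5),(75,-38,37.5),(75,28,37.5),(-120,-27,0),(-120,27,0),(12,20,37.5),(0,27,0)]
print([(p,((q-[140,135])*3.3).round().tolist()) for p,q in zip(pts,proj(i,ch2w(P0,pts)))])
E
```

```text
[((0, -27, 37.5), [223.0, 146.0]), ((-70, -27, 37.5), [490.0, 136.0]), ((-130, -27, 37.5), [693.0, 128.0]), ((75, -38, 37.5), [-118.0, 111.0]), ((75, 28, 37.5), [-76.0, 379.0]), ((-120, -27, 0), [607.0, 111.0]), ((-120, 27, 0), [599.0, 274.0]), ((12, 20, 37.5), [186.0, 326.0]), ((0, 27, 0), [229.0, 302.0])]
```

View pics/w17c.png

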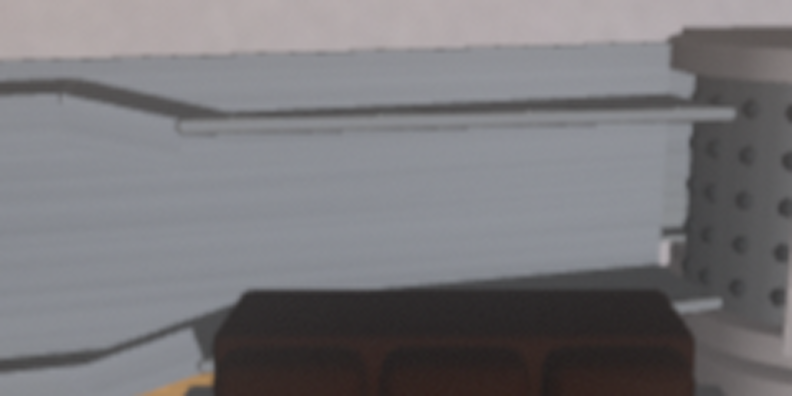

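```bash
python3 - <<'E'
from h import *
S=arm.camera_info("scene");T=arm.camera_info("top")
pts=[(x,y,37.5) for x in (0,-60,-125) for y in (-30,-27,27,30)]+[(x,y,0) for x in (-60,-125) for y in(-27,27)]
im=cv2.imread("pics/scene0.png");a=cv2.resize(im[190:260,270:370],None,fx=8,fy=8,interpolation=cv2.INTER_CUBIC)
for p,q in zip(pts,proj(S,ch2w(P0,pts))):
    u=((q-[270,190])*8+4).round().astype(int); cv2.circle(a,tuple(map(int,u)),2,(0,0,255) if p[2] else (0,255,0),-1)
cv2.imwrite("pics/ov_s.png",a)
im=cv2.imread("pics/top0.png");a=cv2.resize(im[140:190,230:330],None,fx=8,fy=8,interpolation=cv2.INTER_CUBIC)
for p,q in zip(pts,proj(T,ch2w(P0,pts))):
    u=((q-[230,140])*8+4).round().astype(int); cv2.circle(a,tuple(map(int,u)),2,(0,0,255) if p[2] else (0,255,0),-1)
cv2.imwrite("pics/ov_t.png",a)
E
```

```text
(no output)
```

View pics/ov_s.png

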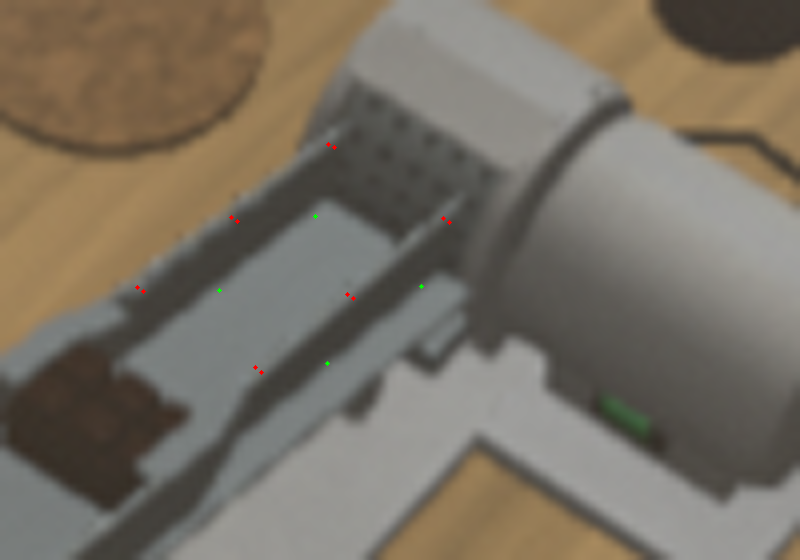

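View pics/ov_t.png

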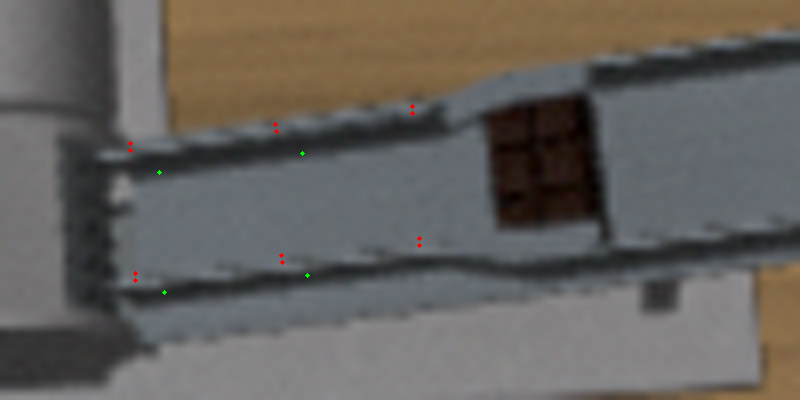

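Emit:
send_rows:
  motion:
    - [[0.0015, -0.002, 0.01], 0.004]
    - [[0.0015, -0.002, 0.04], 0.004]
    - [[0.0015, -0.002, 0.07], 0.004]
    - [[0.0015, -0.002, 0.09], 0.004]
    - [[0.0015, -0.002, 0.095], 0.004]
    - [[0.0015, -0.002, 0.095], 0.004]

```text
time_s: 22.68
tcp_pos: [622.6, 69.2, 146.3]
eef_rot: [-0.036, 3.135, -0.001]
wrist_force: [-0.1, 0.6, 0.3]
grip_width: 65.0
```

```bash
python3 - <<'E'
from h import *
go(hz(-65,0),P0[3]+np.pi)
s=arm.capture("scene")[:,:,::-1]
cv2.imwrite("pics/s18z.png",cv2.resize(s[180:280,265:365],None,fx=5.5,fy=5.5,interpolation=cv2.INTER_CUBIC))
cv2.imwrite("pics/w18.png",arm.capture("wrist")[:,:,::-1])
E
```

```text
t 22.68 tcp [622.6  69.2 146.3] yaw 1.594 F [-0.1  0.6  0.3] w 65.0 q [-0.55  0.51  0.53  1.68 -0.29  1.03  1.67]
shift [-0.0008  0.0043  0.0033] turn -0.004
```

View pics/s18z.png

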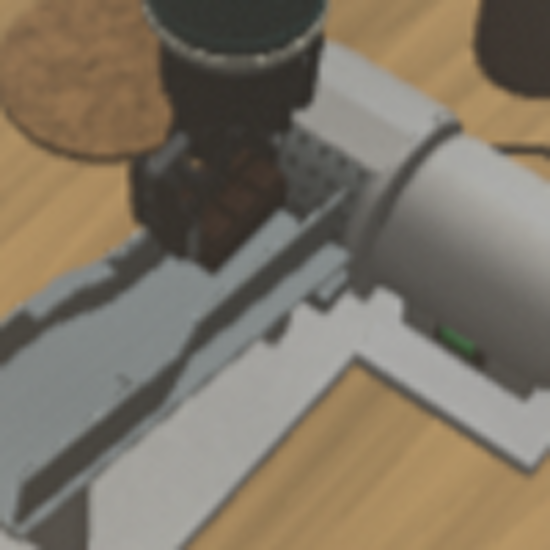

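View pics/w18.png

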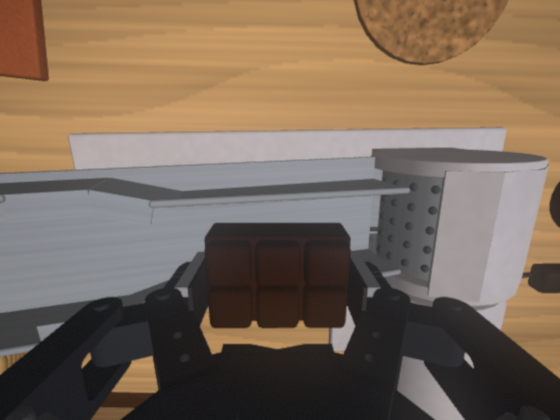

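```bash
python3 - <<'E'
from h import *
w=cv2.imread("pics/w18.png");cv2.imwrite("pics/w18c.png",cv2.resize(w[170:300,140:420],None,fx=2.8,fy=2.8,interpolation=cv2.INTER_CUBIC))
i=arm.camera_info("wrist")
for v in (195,198,201): print("wall",ray(i,(278,v),165).round(1))
for v in (223,225): print("block near bottom",ray(i,(278,v),182).round(1))
for v in (326,328): print("block far top",ray(i,(278,v),212).round(1))
for uv in ((400,272),(395,270)): print("far wall top",onplane(i,uv,37.5),onplane(i,uv,0))
E
```

```text
wall [589.7  69.5 165. ]
wall [591.5  69.5 165. ]
wall [593.2  69.5 165. ]
block near bottom [600.6  69.7 182. ]
block near bottom [601.7  69.7 182. ]
block far top [639.9  70.6 212. ]
block far top [640.9  70.6 212. ]
far wall top [-141.    26.2   37.5] [-172.1   49.8    0. ]
far wall top [-136.8   24.1   37.5] [-166.8   47.1    0. ]
```

View pics/w18c.png

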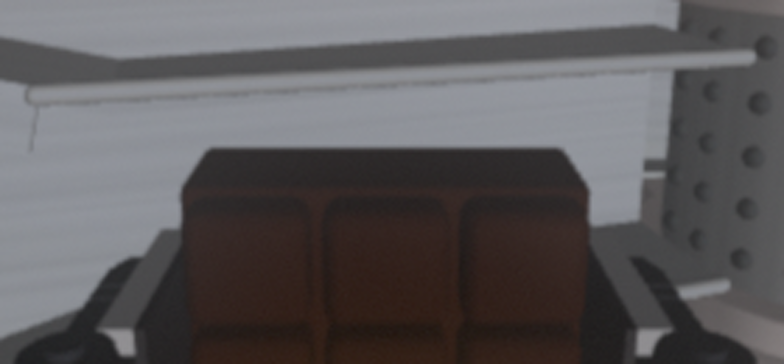

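Emit:
send_rows:
  motion:
    - [[0.0015, 0.004, 0], 0]
    - [[0.0015, 0.004, 0.01], 0]
    - [[0.0015, 0.004, 0.02], 0]
    - [[0.0015, 0.004, 0.028], 0]
    - [[0.0015, 0.004, 0.034], 0]
    - [[0.0015, 0.004, 0.034], 0]

```text
time_s: 23.52
tcp_pos: [621.3, 73.2, 112.3]
eef_rot: [-0.036, 3.135, -0.001]
wrist_force: [0.5, -0.2, -1.7]
grip_width: 64.6
```

```bash
python3 - <<'E'
from h import *
go(hz(-65,0),P0[3]+np.pi)
cv2.imwrite("pics/w19.png",arm.capture("wrist")[:,:,::-1])
E
```

```text
t 23.52 tcp [621.3  73.2 112.3] yaw 1.594 F [ 0.5 -0.2 -1.7] w 64.6 q [-0.55  0.55  0.52  1.7  -0.32  0.97  1.68]
shift [-0.0022  0.0002 -0.0307] turn -0.004
```

View pics/w19.png

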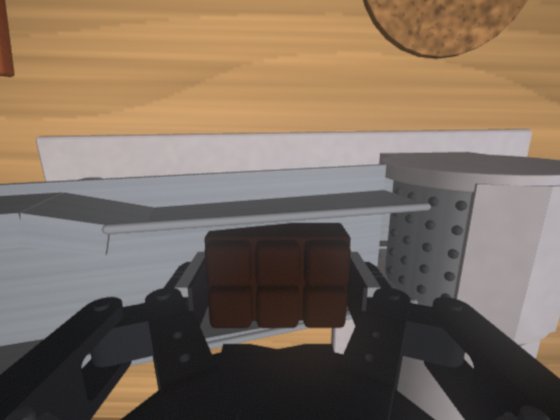

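Inside the walls with no contact. I'll lower in small steps until the block's upslope edge touches the floor.

Emit:
send_rows:
  motion:
    - [[0, 0, 0.003], 0]
    - [[0, 0, 0.006], 0]
    - [[0, 0, 0.008], 0]
    - [[0, 0, 0.008], 0]

```text
time_s: 24.08
tcp_pos: [621.5, 73.1, 104.6]
eef_rot: [-0.036, 3.135, -0.001]
wrist_force: [-1.0, -0.1, -1.1]
grip_width: 64.6
```

Emit:
send_rows:
  motion:
    - [[0, 0, 0.0015], 0]
    - [[0, 0, 0.003], 0]

```text
time_s: 24.32
tcp_pos: [621.5, 73.2, 101.5]
eef_rot: [-0.036, 3.135, -0.001]
wrist_force: [-0.3, 0.7, -1.2]
grip_width: 65.1
```

Emit:
send_rows:
  motion:
    - [[0, 0, 0.001], 0]
    - [[0, 0, 0.002], 0]

```text
time_s: 24.58
tcp_pos: [621.5, 73.1, 99.4]
eef_rot: [-0.036, 3.135, -0.001]
wrist_force: [-0.8, -0.3, -1.8]
grip_width: 65.4
```

Emit:
send_rows:
  motion:
    - [[0, 0, 0.001], 0]
    - [[0, 0, 0.002], 0]

```text
time_s: 24.82
tcp_pos: [621.7, 73.1, 98.2]
eef_rot: [-0.036, 3.134, -0.001]
wrist_force: [-9.6, 1.0, 22.4]
grip_width: 65.0
```

Emit:
send_rows:
  motion:
    - [[0, 0, 0.001], 0]
    - [[0, 0, 0.002], 0]

```text
time_s: 25.08
tcp_pos: [621.9, 73.1, 98.1]
eef_rot: [-0.035, 3.134, 0.001]
wrist_force: [-18.4, 1.5, 39.2]
grip_width: 65.1
```

Emit:
send_rows:
  motion:
    - [[0, 0, -0.002], 0]
    - [[0, 0, -0.002], 0]

```text
time_s: 25.32
tcp_pos: [622.1, 73.1, 100.2]
eef_rot: [-0.035, 3.133, 0.001]
wrist_force: [0.3, 1.0, 0.3]
grip_width: 65.2
```

Emit:
send_rows:
  motion:
    - [[0, 0, 0], 0]
    - [[0, 0, 0], 0]
    - [[0, 0, 0], 0]
    - [[0, 0, 0], 0]
  fingers: 1

```text
time_s: 25.82
tcp_pos: [622.1, 73.1, 100.2]
eef_rot: [-0.035, 3.133, 0.001]
wrist_force: [-0.4, -0.3, 0.4]
grip_width: 85.5
```

```bash
python3 - <<'E'
from h import *
go(hz(-65,0),P0[3]+np.pi)
cv2.imwrite("pics/w20.png",arm.capture("wrist")[:,:,::-1])
E
```

```text
t 25.82 tcp [622.1  73.1 100.2] yaw 1.593 F [-0.4 -0.3  0.4] w 85.5 q [-0.54  0.56  0.51  1.71 -0.33  0.94  1.69]
shift [-0.0015  0.0003 -0.0428] turn -0.004
```

View pics/w20.png

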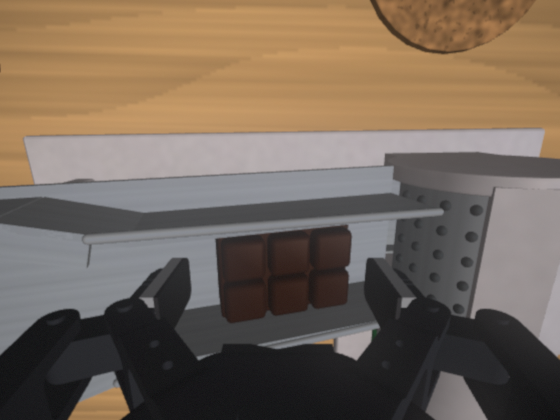

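Block is free and has settled onto the sloped floor. Going straight up to clear it, then a check.

Emit:
send_rows:
  motion:
    - [[0, 0, -0.01], 0]
    - [[0, 0, -0.03], 0]
    - [[0, 0, -0.07], 0]
    - [[0, 0, -0.12], 0]
    - [[0, 0, -0.17], 0]
    - [[0, 0, -0.19], 0]
    - [[0, 0, -0.19], 0]

```text
time_s: 26.75
tcp_pos: [621.2, 72.8, 293.1]
eef_rot: [-0.035, 3.13, 0.002]
wrist_force: [0.7, -1.0, -0.9]
grip_width: 85.4
```

```bash
python3 - <<'E'
from h import *
go(hz(-65,0),P0[3]+np.pi)
i=arm.camera_info("wrist");np.savez("w21.npz",**i)
w=arm.capture("wrist")[:,:,::-1]
cv2.imwrite("pics/w21.png",w)
cv2.imwrite("pics/w21c.png",cv2.resize(w[130:270,150:390],None,fx=3.3,fy=3.3,interpolation=cv2.INTER_CUBIC))
s=arm.capture("scene")[:,:,::-1]
cv2.imwrite("pics/s21.png",s); cv2.imwrite("pics/s21z.png",cv2.resize(s[180:280,265:365],None,fx=5.5,fy=5.5,interpolation=cv2.INTER_CUBIC))
E
```

```text
t 26.75 tcp [621.2  72.8 293.1] yaw 1.593 F [ 0.7 -1.  -0.9] w 85.4 q [-0.6   0.38  0.58  1.51 -0.22  1.3   1.6 ]
shift [-0.0003  0.0004  0.1501] turn -0.004
```

View pics/w21c.png

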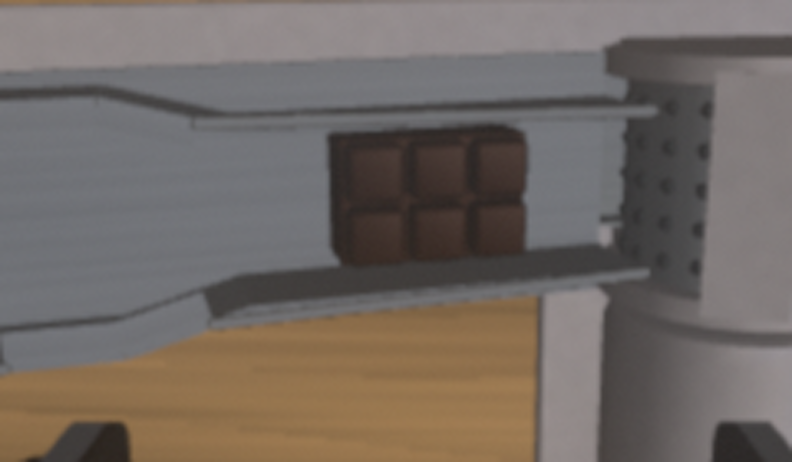

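View pics/s21z.png

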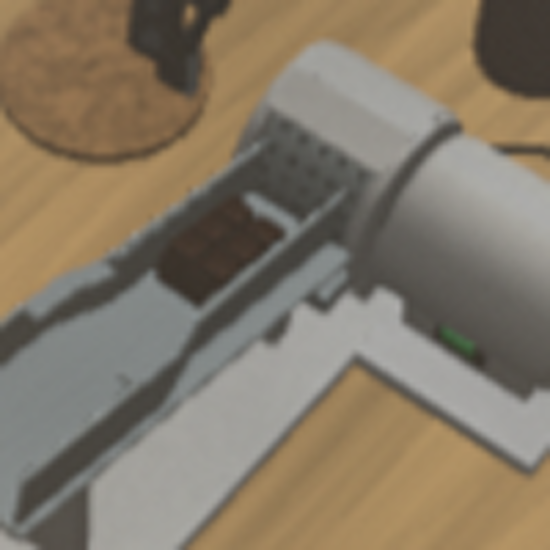

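View pics/s21.png

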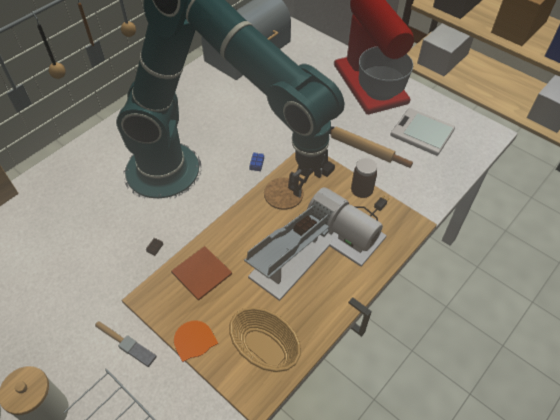

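```bash
python3 - <<'E'
from h import *
i=dict(np.load("w21.npz"))
c=np.array([onplane(i,(u/3.3+150,v/3.3+130),30) for u,v in [(340,143),(522,131),(524,252),(343,264)]])
print(c,c.mean(0)); a=c[0]-c[1]+c[3]-c[2]; print("ang",np.arctan2(a[1],a[0]),np.linalg.norm(a)/2)
print("joint vel",abs(arm.get_state()["joint_vel"]).max())
E
```

```text
[[-33.  -23.8  30. ]
 [-94.8 -25.   30. ]
 [-96.8  17.2  30. ]
 [-32.9  16.5  30. ]] [-64.375  -3.775  30.   ]
ang 0.0039777037627367895 62.85049721362592
joint vel 0.01605173446796997
```

```bash
python3 -c "
from plant import arm
print(arm.sign_off())"
```

```text
the job is handed in; nothing more can be done
None
```

The chocolate block is lying lengthwise and flat in the narrow part of the chute, let go, and I handed the job in at about 27 s. No verdict came back.

**What I did:**
1. Pushed the block up the chute with shut fingers until its centre was at chute x ≈ 105 mm, clear of the lips.
2. Gripped it across its 44 mm width, lifted it out and set it flat on the terracotta stone.
3. Let go, gripped it by its two ends and lowered it into the narrow part until it touched the floor. I then opened the fingers and withdrew straight up.

**Last checks:**

| Check | Measured | Allowed |
|---|---|---|
| Centre along the chute, x | about -64 mm | -118 to -26 mm |
| Centre across the chute, y | about -4 mm | within 9 mm |
| Angle to the chute | about 0.004 rad | below 0.15 rad |

- **Flatness and clearance:** I judged flatness by eye from the pictures. The gripper was well above the block, and the force reading was only noise (about 1 N).
- **Other things:** Nothing else looks moved in the final scene view. I did not measure it.

**What disagreed:**
- **Finger tips:** The real tips sit about 37 mm behind the reported tool point when shut. My first push passed over the block without touching it, so I corrected the height from the cameras and by touch.
- **Camera offset:** Camera views of the narrow part differed by 2–3 mm sideways, so the y figure may be off by that much.
- **Force on lowering:** The wrist force reached about 39 N in the last step down onto the chute floor, below the 120 N wrist limit. It was the block in the fingers that touched, and I backed off 2 mm before letting go.

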